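# Rack the short filter paddle, hold the long one in the reader slot

### The job

Two look-alike filter paddles, one short and one long, stand in the green stand. First put the short one fully down into the free pocket of the white rack's row that holds the other short paddle and let go of it; then pass the long one, blade down, through the slot in the top plate of the reader and finish while holding it there with the gripper, upright, still and not forced against the slot, with its red band level with the plate's top face. Leave the two paddles already racked, the amber bottle and the beaker alone.

Things in the scene. Friction and masses are not known exactly. Their poses are not given: they have to be found in the camera images.
- short: Short loose filter paddle: upright aluminium blade 26 (x) x 8 (y) mm, 75 mm long (foot's last 4 mm 24 x 6), under a blue head 30 (x) x 16 (y) x 34 mm. Origin: centre of the foot; z up to the head. Red band 8 mm tall round the blade, middle 40 mm below the head; amber window near the foot. About 75 g. Starts upright in either pocket of the stand.
- long: Long loose filter paddle: same as the short one, but the blade is 100 mm long below the head (134 mm in all), about 90 g. Origin: centre of the foot; x along the 26 mm width, y along the 8 mm thickness, z up to the head. Starts upright in the stand's other pocket, its head 25 mm higher than the short one's.
- short_head (a point): Middle of the short paddle's blue head, 92 mm above its foot: the place to grip, across the 16 mm thickness (paddle y).
- long_head (a point): Middle of the long paddle's blue head, 117 mm above its foot: the place to grip, across the 16 mm thickness (paddle y).
- long_band (a point): Middle of the long paddle's red band, on the blade's centre line, 60 mm above its foot.
- racked_short: A short paddle (same as short) already standing in the rack; it shows which of the two rows is the short row. Loose; leave it.
- racked_long: A long paddle (same as long) already standing in the rack's other row. Loose; leave it.
- rack: Fixed white block 130 x 130 x 50 mm, origin mid-underside. Pockets at x = -34, +34 mm, y = -38, +38 mm; a row is the two pockets of equal x. Pockets: 29 mm along x, 11 mm along y, 40 mm deep (floor 10 mm above the bench), 3 mm chamfer. Racked paddles stand at (-34, +38) and (+34, -38) mm, either one in either place, blade width along x.
- free_a (a point): Mouth centre, on the rack's top face 50 mm above the bench, of the free pocket at rack (-34, -38) mm: it is in the short row if the racked short paddle has negative rack x.
- free_b (a point): Mouth centre of the free pocket at rack (+34, +38) mm: it is in the short row if the racked short paddle has positive rack x.
- stand: Fixed green stand 70 x 130 x 50 mm, origin at the middle of its underside, two pockets like the rack's at stand y = -38 and +38 mm holding the short and long paddle, blade width along stand x.
- reader: Fixed white instrument, origin mid-underside of its chamber. Grey top plate 130 x 130 x 12 mm, top 120 mm above the bench; slot through its middle 28 mm along x, 10 mm along y (2 mm more than the blade each way), 3 mm chamfer. Below: empty chamber, open on its x sides, floor 20 mm above the bench; nothing inside carries the paddle. Keypad ledge on the +x side, 55 mm high.
- slot (a point): Middle of the slot's mouth, in the plate's top face; axes as the reader's (x along the slot's length, z up).
- amber_bottle: Bystander: loose amber bottle with black cap, 66 mm across, 130 mm tall, origin at the middle of its foot.
- beaker: Bystander: loose open glass beaker, 70 mm across, 80 mm tall, origin at the middle of its foot.
Not all that is in view belongs to the job. Leave any pink look-alike of the short alone.

How it is judged:
By the outcome, as a careful person would: the job done as asked, in the order asked, and still so for the second after the job is handed in, while the arm keeps its last pose, push and grip.
It also fails if it takes over 61 s, if anything falls off the work surface, if the arm or the gripper's body presses on something with over 40 N, if the wrist force passes 120 N, or if a joint passes its speed limit or range.

### The arm

A 6-joint arm with a two-finger parallel gripper is mounted at the origin on the work surface. World frame = base frame: x ahead of the robot, y to its left, z up, the work surface at z = 0. Lengths are in m, angles in rad, forces in N, time in s.
With the tool pointing down it reaches from about 0.4 to 0.825 m from the base axis. Payload 7 kg.
Tool frame: the origin (TCP) lies at the very end of the fingers, on their centre line; the grasp point (between the pads) lies 19 mm behind it (tcp_to_grasp is the distance from the TCP to the grasp point, in m); x points along the fingers, z is the direction in which the jaws open and shut, and the axes are right-handed (so a half turn about x gives the same grasp; the last joint's range is limited). The gripper opens to 88 mm and grips with 3 to 60 N. Pads are 19 mm wide; open, the fingers measure 130 mm over their backs; the gripper's body (78 mm by 193 mm) begins 47 mm behind the grasp point.
Start: joints at [-0.896, 0.359, 0.012, 0, -1.224, -0.288], TCP at [0.255, -0.625, 0.19] pointing down, gripper open.
Joint ranges: [-3.07, 3.07], [-1.43, 2.12], [-1.02, 1.25], [-3.03, 1.67], [-3.05, -0], [-3.03, 3.03]. Speed limits (rad/s): [2.39, 2.39, 3.01, 3.14, 3.14, 3.14].

### API

Orientations are given as [roll, pitch, yaw] about the fixed x, y, z axes, in that order (R = Rz(yaw) Ry(pitch) Rx(roll)).
In Python, from station import get_state, grab_frame, job_done, tcp_to_grasp gives the robot as it stands. The module is installed in compiled form; this text tells all that it offers.
- The arm moves only by the shell command python3 -m crank 'ROWS' [FORCE]. ROWS is JSON, a list of rows, each a list of 7 numbers: the shift along the tool's x, y, z in m, then the turn, a rotation vector about the tool's x, y, z in rad, then the opening, from 0 (shut) to 1 (fully open). In form: [[x, y, z, wx, wy, wz, fingers], ...]. A call has 1 to 10 rows; each row is the pose to reach, as a shift and turn from the pose commanded when the call began, along the tool's axes at that moment; what a row does not reach only later rows make up. A row lasts 1/8 s, in which the tool goes at most 62.5 mm and 10.7 degrees, less where a joint would pass 70% of its speed; a pose out of reach is approached as far as the arm can. A call with a gripper value outside its range is refused whole. The fingers move at their own pace and stop on an object; FORCE is the grip in N (left out, the last holds). Time passes only in rows, so rows that repeat a pose let the fingers close. It gives the time, the measured TCP pose, the force and the opening at its end, in the units of the state.
- get_state(): the state, without advancing time (a new reading comes with each control period).
- grab_frame(name): name is "side" or "top" or "wrist"; returns a dict with "pixels" (480x640x3 uint8, red, green, blue), "vfov" (degrees; the focal length in pixels is half the picture's height over the tangent of half this angle, whatever the lens; pixels are square), "cx", "cy" (the principal point, pixels), "extrinsics" (4x4, takes a point from world to camera coordinates). Camera axes: x right, y up, looking along -z (the intrinsics and any distortion apply to the point x, -y, -z); pixel columns grow to the right and rows downward; lengths in m; the calibration is good to about 2 mm. A picture is of the moment at which its call begins. There is no depth.
- job_done(): hands the job in, once; it reports no verdict.
The state is a dict: "t": time; "q": joint angles; "qd": joint speeds; "joint_efforts": joint torques, N m; "eef_pos": TCP position; "ee_rot": TCP orientation; "force": force on the tool from outside, world axes, zero at the start; "moment": the same for the moment, N m; "width": finger opening in m.
Only numpy, scipy, OpenCV 4.12 (cv2) and the standard library are available. Lean on these libraries where they do the work, as an engineer would, in place of code of your own. Each camera call takes 0.05 s, during which the arm holds its last target.

## Working session

There is one attempt and no reset: what is moved stays moved. The work goes in short steps, Python scripts to look and compute and a shell command to move; the robot and the scene stay as the last step left them, time stands still between calls to the robot, and variables do not carry over. Pictures are saved under pics/ and viewed, and the job is handed in when it is done.

```bash
mkdir -p pics; ls; python3 - <<'E'
from station import *
import cv2,numpy as np
s=get_state(); print({k:np.round(v,4).tolist() for k,v in s.items()}, tcp_to_grasp)
for n in ["side","top","wrist"]:
    f=grab_frame(n); cv2.imwrite(f"pics/{n}0.png",f["pixels"][:,:,::-1])
    print(n,[k for k in f],f["vfov"],f["cx"],f["cy"],np.round(f["extrinsics"],4).tolist(), {k:f[k] for k in f if k not in("pixels","extrinsics")})
E
```

```text
pics
{'t': 0.0, 'q': [-0.8959, 0.3594, 0.011, -0.0003, -1.2241, -0.2881], 'qd': [-0.0003, -0.0008, 0.0008, -0.0004, 0.0009, -0.0014], 'joint_efforts': [0.0006, -58.2719, 29.3059, 6.9977, 0.0068, -0.0001], 'eef_pos': [0.2544, -0.6246, 0.1895], 'ee_rot': [0.0912, 1.5692, 2.0487], 'force': [0.4643, 0.6399, 0.3082], 'moment': [0.0078, 0.0246, 0.0242], 'width': 0.0877} 0.0188
side ['pixels', 'vfov', 'cx', 'cy', 'extrinsics'] 57.935869165808775 312.34079808289624 236.32429757015896 [[0.9827, -0.1844, -0.0175, -0.5311], [0.1181, 0.5512, 0.826, -0.1479], [-0.1427, -0.8138, 0.5634, -0.7919], [0.0, 0.0, 0.0, 1.0]] {'vfov': 57.935869165808775, 'cx': 312.34079808289624, 'cy': 236.32429757015896}
top ['pixels', 'vfov', 'cx', 'cy', 'extrinsics'] 51.20205785736802 304.47773414867584 247.06662400101254 [[0.0111, -0.9998, -0.0141, -0.0141], [0.9949, 0.0097, 0.1004, -0.5901], [-0.1003, -0.0151, 0.9948, -0.997], [0.0, 0.0, 0.0, 1.0]] {'vfov': 51.20205785736802, 'cx': 304.47773414867584, 'cy': 247.06662400101254}
wrist ['pixels', 'vfov', 'cx', 'cy', 'extrinsics'] 70.60815691365701 320.2346161144043 239.87353875340511 [[-0.3779, 0.9258, 0.0015, 0.6742], [-0.8889, -0.3624, -0.2803, 0.0338], [-0.259, -0.1073, 0.9599, -0.3902], [0.0, 0.0, 0.0, 1.0]] {'vfov': 70.60815691365701, 'cx': 320.2346161144043, 'cy': 239.87353875340511}
```

View pics/side0.png

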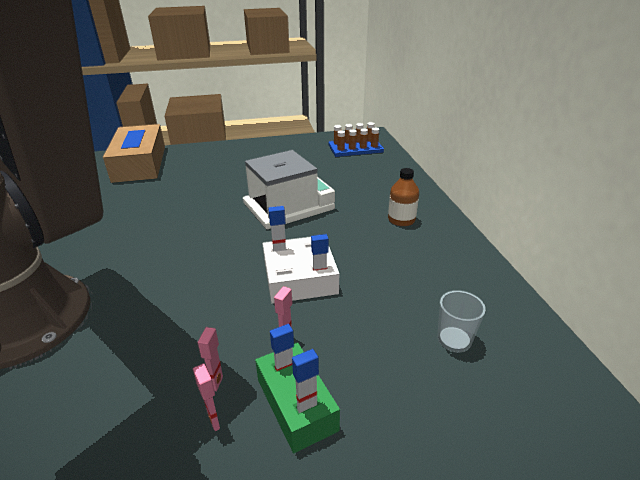

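View pics/top0.png

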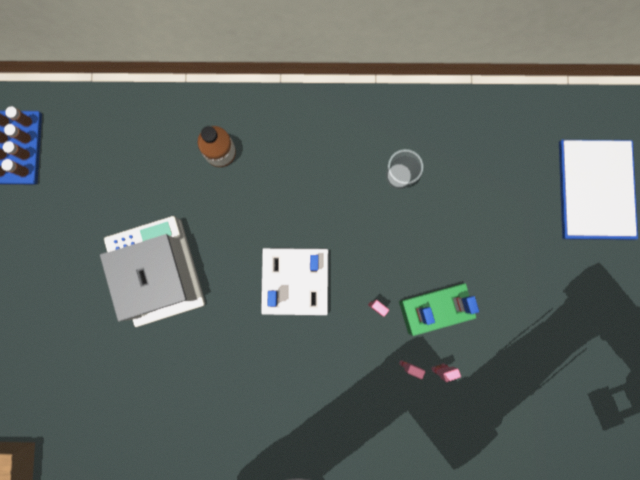

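View pics/wrist0.png

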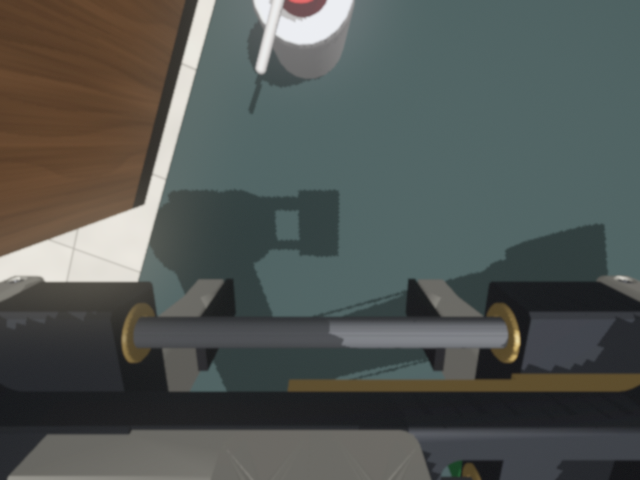

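```bash
cat > h.py <<'E'
from station import *
import cv2,numpy as np
from scipy.spatial.transform import Rotation as R
def K(f):
    fl=240/np.tan(np.radians(f["vfov"]/2)); return fl,f["cx"],f["cy"]
def ray(f,uv):
    fl,cx,cy=K(f); E=f["extrinsics"]; d=np.array([(uv[0]-cx)/fl,-(uv[1]-cy)/fl,-1.0])
    return -E[:3,:3].T@E[:3,3], E[:3,:3].T@d
def onz(f,uv,z):
    o,d=ray(f,uv); return o+d*(z-o[2])/d[2]
def proj(f,p):
    fl,cx,cy=K(f); E=f["extrinsics"]; c=E[:3,:3]@np.asarray(p)+E[:3,3]
    return np.array([cx+fl*c[0]/-c[2], cy-fl*c[1]/-c[2]])
def tri(f1,u1,f2,u2):
    a,d=ray(f1,u1); b,e=ray(f2,u2); d/=np.linalg.norm(d); e/=np.linalg.norm(e)
    t=np.linalg.lstsq(np.stack([d,-e],1),b-a,rcond=None)[0]
    return (a+d*t[0]+b+e*t[1])/2, np.linalg.norm(a+d*t[0]-b-e*t[1])
def blue(im):
    h=cv2.cvtColor(im,cv2.COLOR_RGB2HSV); return cv2.inRange(h,(105,150,60),(128,255,255))
def green(im):
    h=cv2.cvtColor(im,cv2.COLOR_RGB2HSV); return cv2.inRange(h,(50,120,40),(75,255,255))
def blobs(m,amin=40):
    n,l,st,c=cv2.connectedComponentsWithStats(m); return [(c[i].round(1).tolist(),st[i].tolist()) for i in range(1,n) if st[i][4]>amin]
def crop(im,x,y,w,h,s,name):
    cv2.imwrite(name,cv2.resize(im[y:y+h,x:x+w,::-1],None,fx=s,fy=s,interpolation=cv2.INTER_CUBIC))
def tool():
    s=get_state(); return np.array(s["eef_pos"]),R.from_euler("xyz",s["ee_rot"]),s
def target(p,ang,tilt=None):
    """world TCP target p, tool down with jaw axis along world yaw ang; prints shift, rotvec in tool axes"""
    p0,R0,s=tool(); best=None
    for a in (ang,ang+np.pi):
        x=np.array([0,0,-1.]); z=np.array([np.cos(a),np.sin(a),0]); y=np.cross(z,x)
        rv=(R0.inv()*R.from_matrix(np.stack([x,y,z],1))).as_rotvec()
        if best is None or np.linalg.norm(rv)<np.linalg.norm(best): best=rv
    d=R0.inv().apply(np.asarray(p)-p0)
    print("t",round(s["t"],2),"shift",d.round(4).tolist(),"rot",best.round(4).tolist(),"now",p0.round(4).tolist(),"w",round(s["width"],4)); return d,best
E
python3 - <<'E'
from h import *
t=grab_frame("top"); s=grab_frame("side")
for f,n in((t,"top"),(s,"side")):
    print(n,blobs(blue(f["pixels"]))); print("green",blobs(green(f["pixels"])))
crop(t["pixels"],250,230,240,160,3,"pics/t1.png"); crop(s["pixels"],180,190,180,260,2.3,"pics/s1.png")
p,Rr,_=tool(); print(Rr.as_matrix().round(3).tolist())
E
```

```text
top [([26.3, 151.8], [0, 111, 41, 73, 1181]), ([575.2, 204.8], [560, 140, 78, 99, 452]), ([313.5, 262.5], [311, 256, 6, 14, 84]), ([272.6, 297.2], [269, 292, 8, 13, 74]), ([470.5, 304.6], [463, 297, 16, 16, 189]), ([427.2, 315.4], [421, 308, 13, 16, 150])]
green [([437.2, 308.5], [400, 284, 75, 50, 1566])]
side [([85.8, 34.6], [72, 0, 32, 66, 1177]), ([100.7, 109.9], [83, 74, 38, 77, 1795]), ([132.8, 138.6], [121, 130, 24, 18, 277]), ([355.2, 149.4], [329, 141, 55, 16, 433]), ([276.4, 215.2], [269, 206, 16, 19, 269]), ([319.4, 243.7], [311, 234, 17, 21, 301]), ([281.5, 338.1], [270, 324, 24, 30, 522]), ([305.1, 365.2], [292, 349, 27, 34, 657])]
green [([296.8, 349.0], [293, 343, 10, 13, 94]), ([296.8, 405.7], [255, 353, 85, 100, 3952])]
[[-0.0, -0.926, -0.377], [0.001, -0.377, 0.926], [-1.0, 0.0, 0.001]]
```

View pics/t1.png

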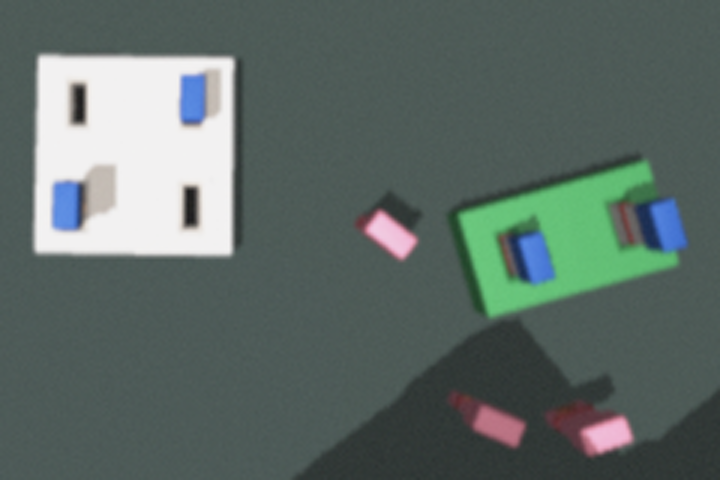

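View pics/s1.png

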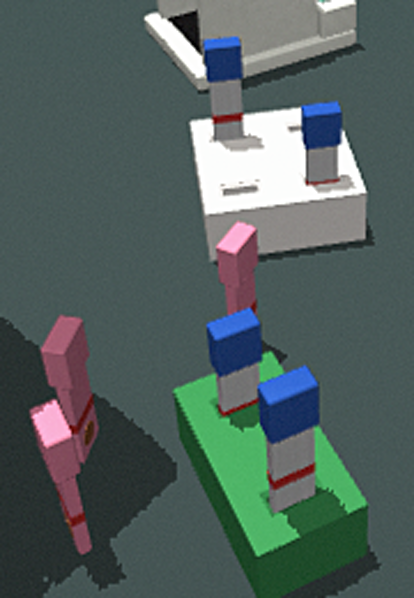

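```bash
python3 - <<'E'
from h import *
t=grab_frame("top"); s=grab_frame("side")
T=t["pixels"]
for n,a,b in(("short",(427.2,315.4),(281.5,338.1)),("long",(470.5,304.6),(305.1,365.2)),("rs",(313.5,262.5),(319.4,243.7)),("rl",(272.6,297.2),(276.4,215.2))):
    p,e=tri(t,a,s,b); print(n,p.round(4),round(e,4))
# top faces of heads on top view
def rect(mask,z,name):
    c=max(cv2.findContours(mask,cv2.RETR_EXTERNAL,cv2.CHAIN_APPROX_NONE)[0],key=cv2.contourArea)[:,0].astype(float)
    P=np.array([onz(t,u,z)[:2] for u in c])
    r=cv2.minAreaRect((P*1000).astype(np.float32)); print(name,np.round(r[0],1),np.round(r[1],1),round(r[2],2))
g=green(T).copy(); g=cv2.morphologyEx(g,cv2.MORPH_CLOSE,np.ones((3,3)))
# exclude front side of stand? report
rect(g,.05,"stand")
h=cv2.cvtColor(T,cv2.COLOR_RGB2HSV)
w=cv2.inRange(h,(0,0,150),(180,60,255)); m=np.zeros_like(w); m[235:330,250:345]=w[235:330,250:345]
rect(m,.05,"rack")
# dark pockets
d=cv2.inRange(h,(0,0,0),(180,255,110)); m2=np.zeros_like(d); m2[252:312,264:325]=d[252:312,264:325]
for c,st in blobs(m2,20): print("hole",c,st,onz(t,c,.045).round(4))
# slot
m3=np.zeros_like(d); m3[255:300,120:165]=cv2.inRange(h,(0,0,0),(180,255,70))[255:300,120:165]
for c,st in blobs(m3,20): print("slot",c,st,onz(t,c,.115).round(4))
m4=np.zeros_like(m3); 
crop(T,90,200,130,140,5,"pics/r1.png")
E
```

```text
short [ 0.4551 -0.24    0.1027] 0.003
long [ 0.4764 -0.313   0.1281] 0.0029
rs [ 0.5521 -0.0263  0.1015] 0.0032
rl [0.4846 0.0484 0.1266] 0.0054
stand [ 467.8 -271.7] [ 69.4 134.3] 16.04
rack [520.2  11.8] [131.8 131.5] 0.38
hole [275.8, 264.8] [274, 259, 4, 12, 39] [0.5523 0.0491 0.045 ]
hole [313.5, 298.5] [312, 293, 4, 12, 48] [ 0.4856 -0.0274  0.045 ]
slot [142.4, 276.9] [139, 270, 7, 14, 56] [0.5225 0.2941 0.115 ]
```

View pics/r1.png

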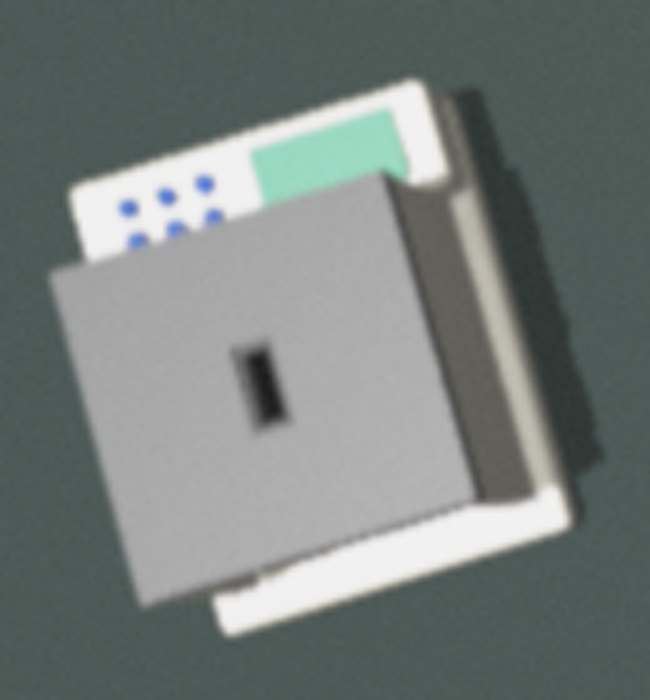

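```bash
python3 - <<'E'
from h import *
t=grab_frame("top")
P=np.array([onz(t,u,.12)[:2] for u in((100,254.4),(166.6,235),(185,300),(118.6,321.4))]); print(P.round(4),P.mean(0)); 
for i in range(4):
    d=P[(i+1)%4]-P[i]; print(np.linalg.norm(d).round(4), np.degrees(np.arctan2(d[1],d[0])).round(1))
print("cam in tool")
w=grab_frame("wrist");E=w["extrinsics"];p,Rr,_=tool(); print(Rr.inv().apply(-E[:3,:3].T@E[:3,3]-p).round(4)); print((Rr.as_matrix().T@E[:3,:3].T).round(3))
target([.4555,-.240,.24],np.radians(106.1))
E
```

```text
[[0.5636 0.3742]
 [0.6014 0.2501]
 [0.4803 0.2112]
 [0.4396 0.333 ]] [0.52122254 0.29212318]
0.1297 -73.0
0.1272 -162.2
0.1285 108.5
0.1306 18.3
cam in tool
[-0.1933  0.0764 -0.    ]
[[-0.     0.28  -0.96 ]
 [ 0.001  0.96   0.28 ]
 [ 1.    -0.001 -0.   ]]
t 0.45 shift [-0.0496, -0.3313, 0.2809] rot [0.1058, 0.0001, 0.0] now [0.2546, -0.6251, 0.1904] w 0.0872
```

```bash
python3 -m crank '[[-0.02,-0.037,0.031,0.012,0,0,0.42],[-0.04,-0.074,0.062,0.024,0,0,0.42],[-0.05,-0.110,0.094,0.035,0,0,0.42],[-0.05,-0.147,0.125,0.047,0,0,0.42],[-0.05,-0.184,0.156,0.059,0,0,0.42],[-0.05,-0.221,0.187,0.070,0,0,0.42],[-0.05,-0.258,0.218,0.082,0,0,0.42],[-0.05,-0.294,0.250,0.094,0,0,0.42],[-0.05,-0.331,0.281,0.106,0,0,0.42],[-0.05,-0.331,0.281,0.106,0,0,0.42]]' 20; python3 - <<'E'
from h import *
target([.4555,-.240,.24],np.radians(106.1))
w=grab_frame("wrist"); cv2.imwrite("pics/w1.png",w["pixels"][:,:,::-1])
print(blobs(blue(w["pixels"])))
for p in ([.4555,-.24,.119],[.4764,-.313,.144]): print(proj(w,p))
E
```

```text
t: 1.7
eef_pos: [0.4564, -0.2377, 0.2407]
ee_rot: [-1.633, 1.57, 0.222]
force: [-0.2, -0.4, 0.8]
width: 0.0369
t 1.7 shift [0.0007, 0.0015, -0.002] rot [0.0034, -0.0001, 0.0009] now [0.4564, -0.2377, 0.2407] w 0.0369
[([320.2, 219.3], [313, 203, 15, 33, 442]), ([236.7, 225.6], [226, 207, 23, 37, 711]), ([576.9, 312.1], [569, 308, 17, 8, 112])]
[318.21909252 222.43974588]
[232.06999685 228.46219405]
```

View pics/w1.png

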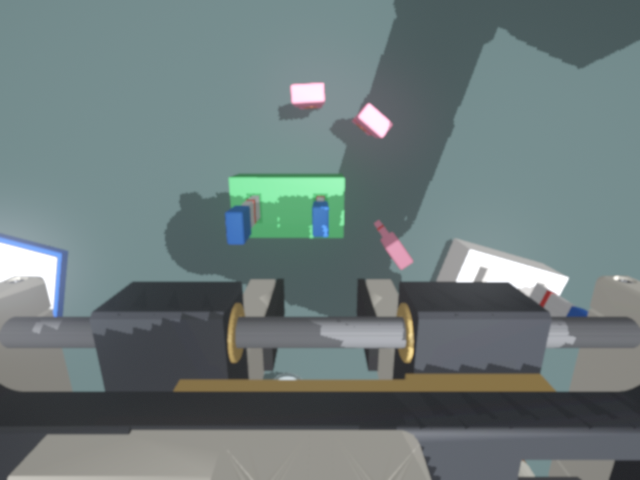

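```bash
python3 -m crank '[[0.040,0.0015,0,0.0034,0,0,0.42],[0.080,0.0015,0,0.0034,0,0,0.42],[0.120,0.0015,0,0.0034,0,0,0.42],[0.154,0.0015,0,0.0034,0,0,0.42],[0.154,0.0015,0,0.0034,0,0,0.42]]' ; python3 - <<'E'
from h import *
w=grab_frame("wrist"); crop(w["pixels"],200,150,260,200,3,"pics/w2.png")
print(blobs(blue(w["pixels"])))
E
```

```text
t: 2.38
eef_pos: [0.4513, -0.241, 0.0844]
ee_rot: [1.139, 1.566, 2.986]
force: [0.1, -0.2, 0.9]
width: 0.0368
[([322.9, 287.5], [309, 257, 29, 59, 1608]), ([176.5, 277.0], [159, 273, 34, 8, 214])]
```

View pics/w2.png

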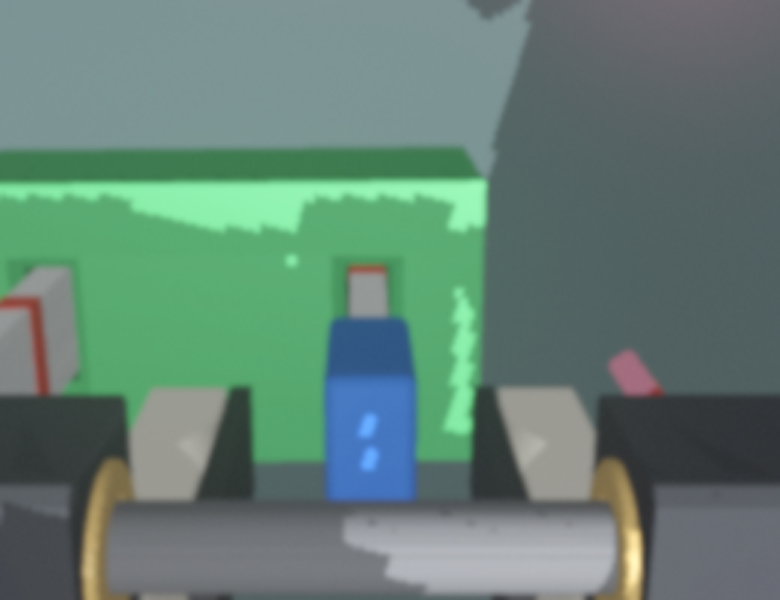

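```bash
python3 - <<'E'
from h import *
target([.4555,-.240,.087],np.radians(106.1))
E
python3 -m crank '[[-0.002,-0.0036,0.0016,0,0,0,0.42],[-0.002,-0.0036,0.0016,0,0,0,0.3],[-0.002,-0.0036,0.0016,0,0,0,0],[-0.002,-0.0036,0.0016,0,0,0,0],[-0.002,-0.0036,0.0016,0,0,0,0],[-0.002,-0.0036,0.0016,0,0,0,0]]' 25; python3 - <<'E'
from h import *
target([.4555,-.240,.087],np.radians(106.1)); print(get_state()["force"])
E
```

```text
t 2.42 shift [-0.0007, -0.0029, 0.0005] rot [-0.0044, 0.0005, -0.0021] now [0.4529, -0.2413, 0.0863] w 0.0368
t: 3.18
eef_pos: [0.4567, -0.2379, 0.0885]
ee_rot: [1.115, 1.571, 2.963]
force: [-0.4, 0.3, -0.5]
width: 0.0005
t 3.17 shift [0.0015, 0.0017, -0.0017] rot [-0.0036, 0.0, -0.0001] now [0.4567, -0.2379, 0.0885] w 0.0005
[-0.35437763  0.25483366 -0.50737154]
```

```bash
python3 - <<'E'
from h import *
w=grab_frame("wrist"); crop(w["pixels"],200,150,260,200,3,"pics/w3.png")
s=grab_frame("side"); crop(s["pixels"],180,230,260,200,3,"pics/s3.png")
print(get_state()["width"])
E
```

```text
0.00037540687206113126
```

View pics/w3.png

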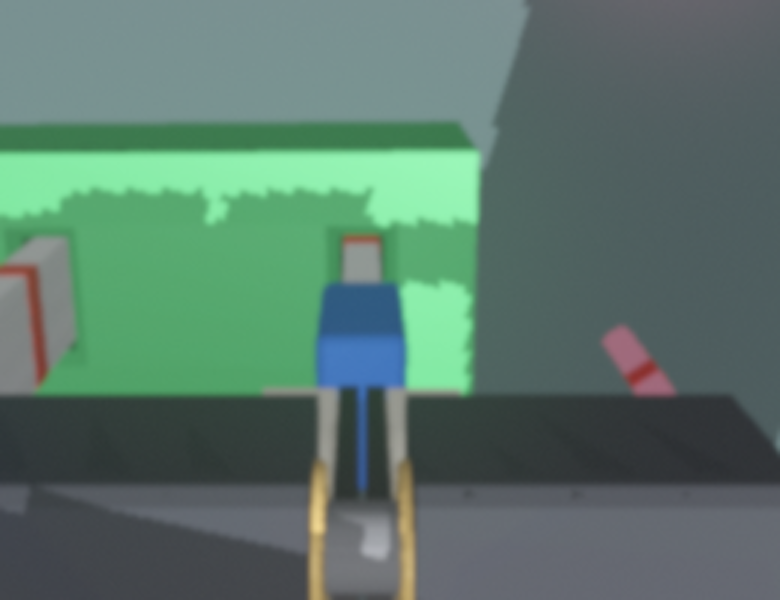

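View pics/s3.png

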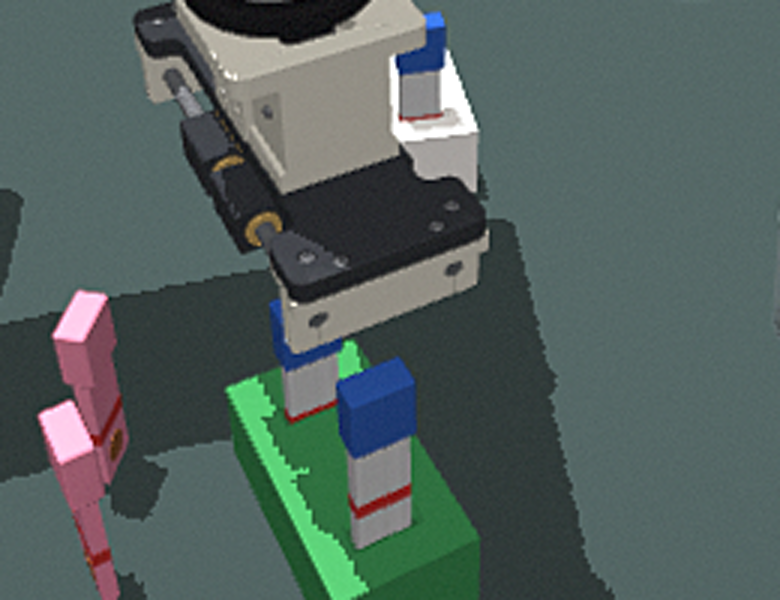

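```bash
python3 - <<'E'
from h import *
p,Rr,_=tool()
s=grab_frame("side");w=grab_frame("wrist"); im=s["pixels"].copy(); iw=w["pixels"].copy()
for k,d in enumerate([0,-.0188,-.0658]):
    q=p+Rr.apply([d,0,0]); u=proj(s,q); v=proj(w,q); print(u,v,q)
    cv2.circle(im,tuple(int(round(a)) for a in u),2,(255,255,0),-1); cv2.circle(iw,tuple(int(round(a)) for a in v),2,(255,255,0),-1)
crop(im,180,200,260,200,3,"pics/s4.png"); cv2.imwrite("pics/w4.png",iw[:,:,::-1])
E
```

```text
[284.06242019 343.74499245] [320.29391746 271.07676801] [ 0.45667399 -0.23788591  0.0883966 ]
[283.33175324 334.46838909] [320.29413959 283.51359224] [ 0.45667735 -0.23788665  0.1071966 ]
[281.3876385  309.78576002] [320.29493867 328.25440415] [ 0.45668575 -0.2378885   0.1541966 ]
```

View pics/s4.png

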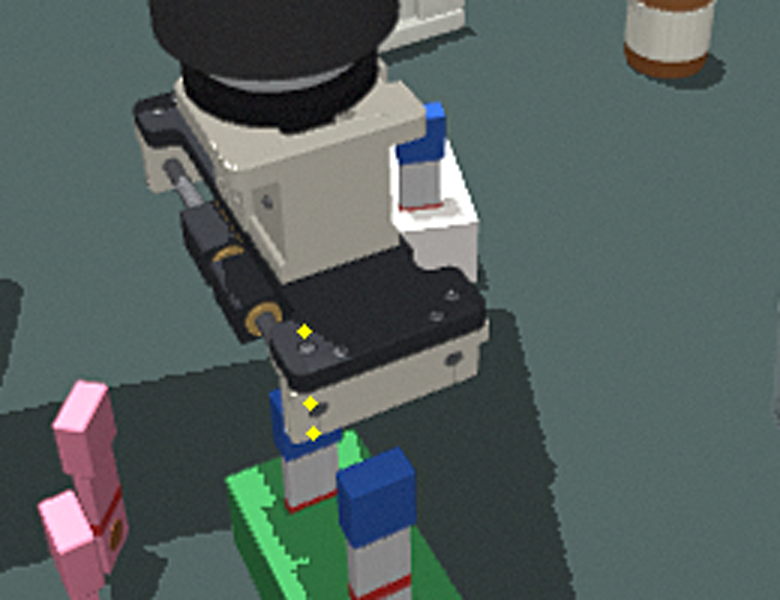

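View pics/w4.png

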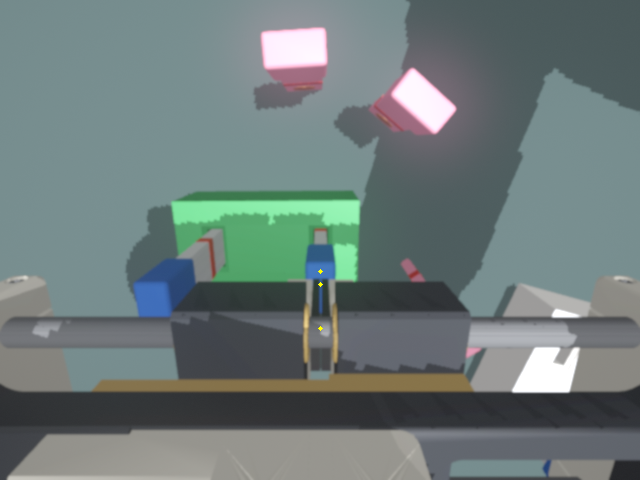

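```bash
python3 - <<'E'
from h import *
p,Rr,_=tool()
s=grab_frame("side");w=grab_frame("wrist");t=grab_frame("top")
q,e=tri(w,(287.3,280),s,(275,346.7)); print(q,e,Rr.inv().apply(q-p))
q,e=tri(w,(353,280),s,(275,346.7)); print(q,e,Rr.inv().apply(q-p))
crop(s["pixels"],230,260,130,110,6,"pics/s5.png"); crop(w["pixels"],260,220,120,100,6,"pics/w5.png")
crop(t["pixels"],380,250,130,100,6,"pics/t5.png")
E
```

```text
[ 0.44882922 -0.25912983  0.11500292] 0.014793771385482256 [-0.02659911  0.01339935 -0.01826652]
[ 0.45266221 -0.21875363  0.07280953] 0.020796343953907278 [ 0.01559467 -0.00135004  0.01951378]
```

View pics/s5.png

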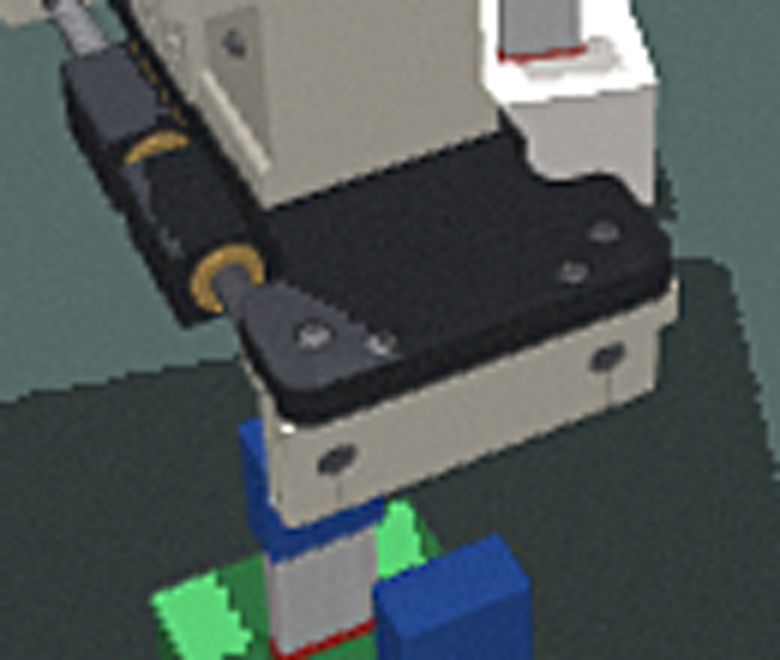

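View pics/w5.png

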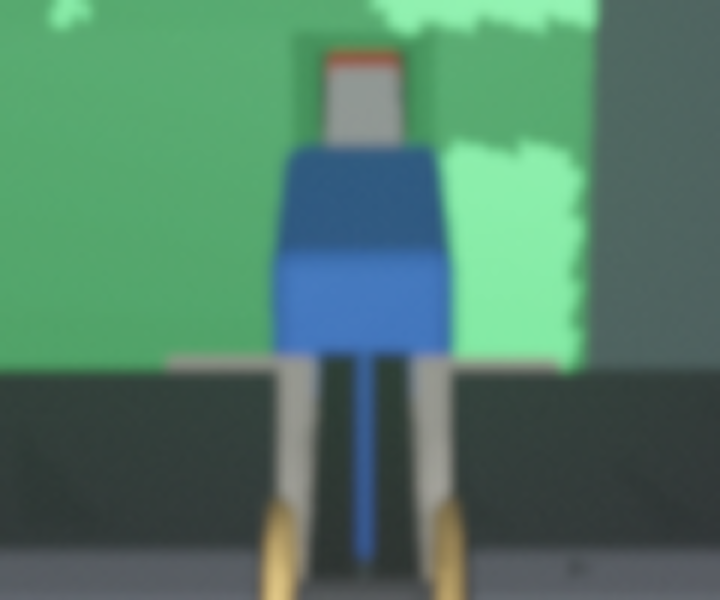

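View pics/t5.png

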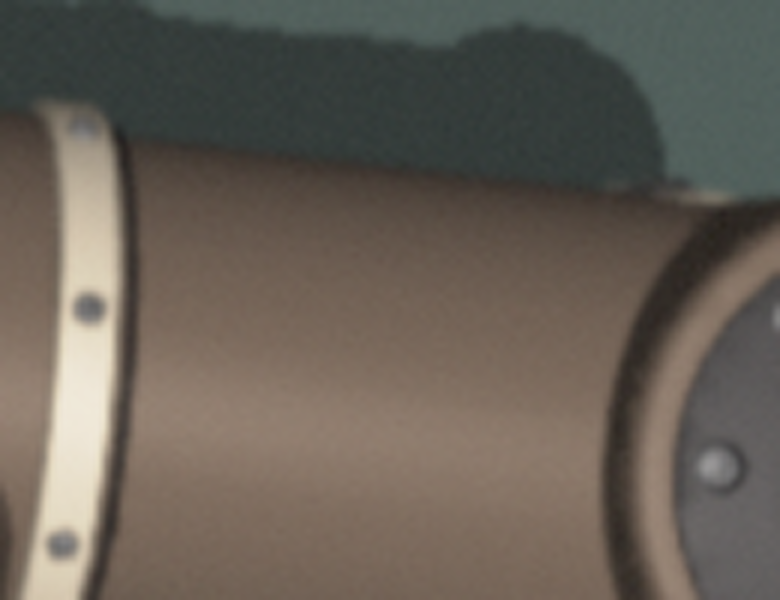

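```bash
python3 - <<'E'
from h import *
p,Rr,_=tool()
s=grab_frame("side");w=grab_frame("wrist")
for q in ([-.0658,.039,-.0965],[-.0658,-.039,-.0965],[-.0658,.0965,-.039],[-.0658,-.0965,-.039],[0,.0095,-.021],[0,-.0095,-.021],[-.0658,.039,-.03],[-.0658,-.039,-.03],[-.035,.0095,-.021],[-.035,-.0095,-.021]):
    W=p+Rr.apply(q); print(q,W.round(3),proj(s,W).round(1),proj(w,W).round(1))
print(p,Rr.as_matrix().round(3).tolist(), get_state()["q"])
E
```

```text
[-0.0658, 0.039, -0.0965] [ 0.446 -0.341  0.154] [283.3 374.2] [ 74.3 239.9]
[-0.0658, -0.039, -0.0965] [ 0.521 -0.32   0.154] [343.1 349.5] [108.9 403.8]
[-0.0658, 0.0965, -0.039] [ 0.375 -0.302  0.154] [219.3 356.9] [207.3  79.9]
[-0.0658, -0.0965, -0.039] [ 0.56  -0.249  0.154] [359.  304.5] [242.7 497.9]
[0, 0.0095, -0.021] [ 0.453 -0.261  0.088] [283.8 356.6] [285.4 256.4]
[0, -0.0095, -0.021] [ 0.472 -0.256  0.088] [296.4 351.6] [286.3 285.4]
[-0.0658, 0.039, -0.03] [ 0.427 -0.277  0.154] [262.1 335. ] [243.8 240.1]
[-0.0658, -0.039, -0.03] [ 0.502 -0.256  0.154] [317.8 314.4] [254.5 404. ]
[-0.035, 0.0095, -0.021] [ 0.453 -0.261  0.123] [282.4 339. ] [278.6 279.1]
[-0.035, -0.0095, -0.021] [ 0.472 -0.256  0.123] [295.4 334. ] [279.8 313. ]
[ 0.45672362 -0.23791764  0.08843416] [[-0.0, -0.962, -0.274], [0.0, -0.274, 0.962], [-1.0, 0.0, 0.0]] [-9.85975810e-02  1.90314079e-01 -4.77055726e-01  4.74084188e-05
 -9.03413367e-01 -1.19477748e+00]
```

```bash
python3 -m crank '[[0,0,0,0,0,0,0.42],[0,0.001,0,-0.0036,0,0,0.42],[0,0.002,0,-0.0036,0,0,0.42],[0.006,0.002,0,-0.0036,0,0,0.42],[0.016,0.002,0,-0.0036,0,0,0.42],[0.016,0.002,0,-0.0036,0,0,0.42]]' 25; python3 - <<'E'
from h import *
w=grab_frame("wrist"); crop(w["pixels"],220,200,200,150,4,"pics/w6.png"); s=grab_frame("side"); crop(s["pixels"],230,260,130,110,6,"pics/s6.png")
E
```

```text
t: 4.38
eef_pos: [0.4539, -0.2383, 0.0712]
ee_rot: [1.102, 1.569, 2.953]
force: [0.8, -0.2, -0.3]
width: 0.0365
```

View pics/w6.png

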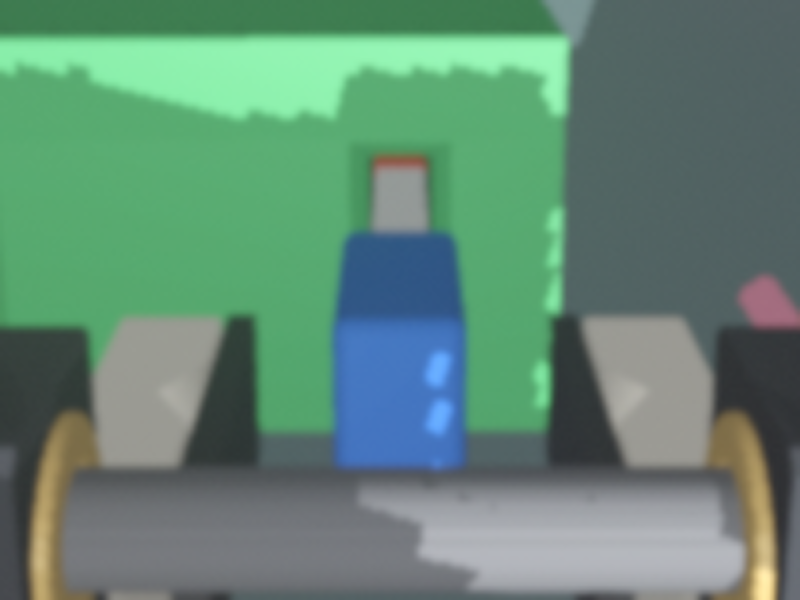

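View pics/s6.png

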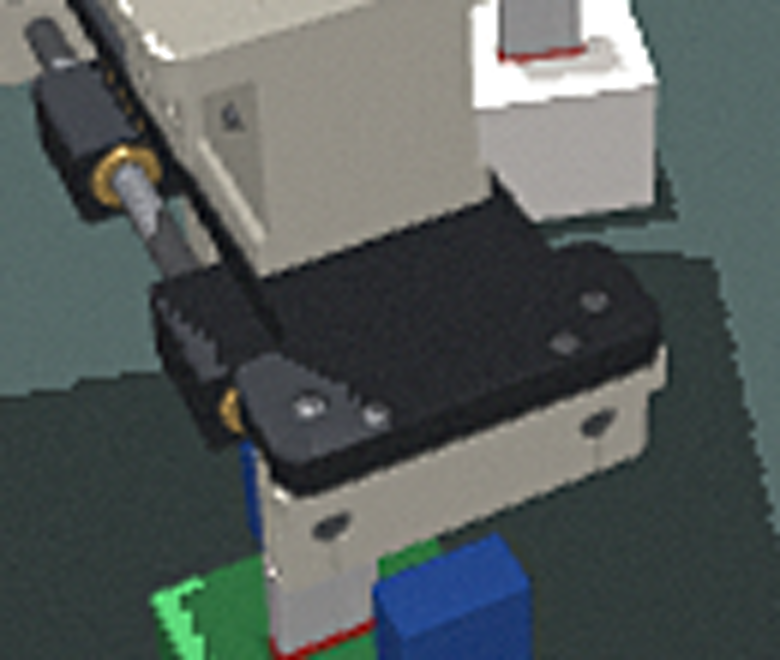

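```bash
python3 -m crank '[[0.008,0,0,0,0,0,0.42],[0.0165,0,0,0,0,0,0.42],[0.0165,0,0,0,0,0,0.42],[0.0165,0,0,0,0,0,0.42]]' 25; python3 -m crank '[[0,0,0,0,0,0,0.2],[0,0,0,0,0,0,0.1],[0,0,0,0,0,0,0.1],[0,0,0,0,0,0,0.1]]' 25;python3 - <<'E'
from h import *
w=grab_frame("wrist"); crop(w["pixels"],220,200,200,150,4,"pics/w7.png"); s=grab_frame("side"); crop(s["pixels"],230,260,130,110,6,"pics/s7.png")
E
```

```text
t: 4.97
eef_pos: [0.4548, -0.2385, 0.0559]
ee_rot: [1.783, 1.571, -2.649]
force: [0.7, -0.2, -0.2]
width: 0.0369
t: 5.48
eef_pos: [0.4549, -0.2385, 0.0561]
ee_rot: [-2.119, 1.57, -0.267]
force: [0.4, 1.0, 1.8]
width: 0.0161
```

View pics/w7.png

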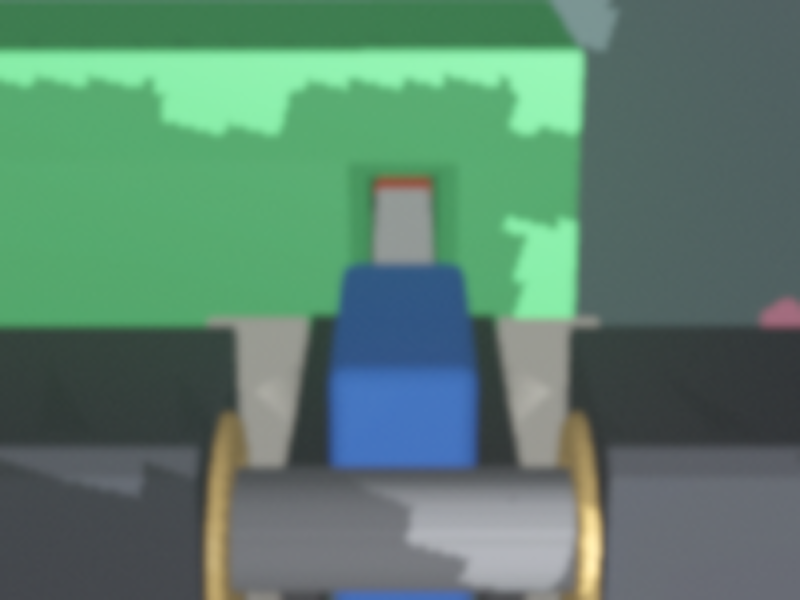

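View pics/s7.png

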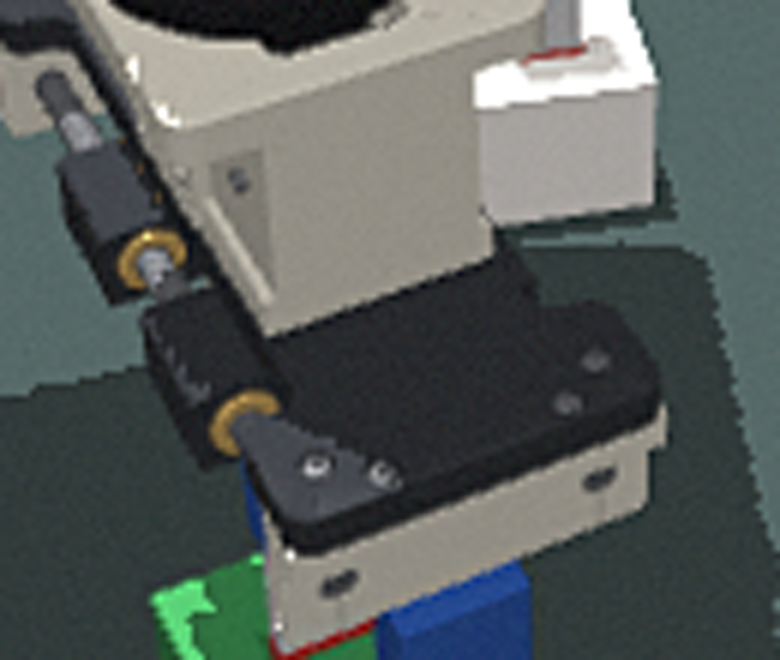

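```bash
python3 -m crank '[[-0.01,0,0,0,0,0,0.1],[-0.035,0,0,0,0,0,0.1],[-0.075,0,0,0,0,0,0.1],[-0.115,0,0,0,0,0,0.1],[-0.150,0,0,0,0,0,0.1],[-0.150,0,0,0,0,0,0.1]]' 30;python3 - <<'E'
from h import *
target([.5523,.0491,.205],np.radians(90.3)); print(get_state()["force"])
E
```

```text
t: 6.32
eef_pos: [0.4565, -0.2389, 0.2095]
ee_rot: [-2.075, 1.565, -0.223]
force: [-0.3, 0.6, -1.2]
width: 0.0158
t 6.33 shift [0.0047, -0.172, 0.2501] rot [0.2761, -0.0022, 0.0057] now [0.4565, -0.2389, 0.2095] w 0.0158
[-0.25510873  0.64876234 -1.2176674 ]
```

```bash
python3 -m crank '[[0,-0.015,0.022,0.03,0,0,0.1],[0,-0.039,0.056,0.065,0,0,0.1],[0,-0.065,0.094,0.105,0,0,0.1],[0,-0.090,0.131,0.145,0,0,0.1],[0,-0.116,0.169,0.185,0,0,0.1],[0,-0.142,0.206,0.225,0,0,0.1],[0.003,-0.160,0.235,0.255,0,0,0.1],[0.004,-0.172,0.250,0.276,0,0,0.1],[0.004,-0.172,0.250,0.276,0,0,0.1],[0.004,-0.172,0.250,0.276,0,0,0.1]]';python3 - <<'E'
from h import *
target([.5523,.0491,.205],np.radians(90.3)); print(get_state()["force"])
w=grab_frame("wrist"); cv2.imwrite("pics/w8.png",w["pixels"][:,:,::-1])
s=grab_frame("side"); crop(s["pixels"],200,140,200,160,4,"pics/s8.png")
E
```

```text
t: 7.58
eef_pos: [0.5502, 0.049, 0.2015]
ee_rot: [1.896, 1.57, -2.811]
force: [0.7, 1.0, -0.9]
width: 0.0158
t 7.58 shift [-0.0035, -0.0021, 0.0001] rot [0.0001, -0.0004, -0.001] now [0.5502, 0.049, 0.2015] w 0.0158
[ 0.72989754  0.97522425 -0.91804397]
```

View pics/w8.png

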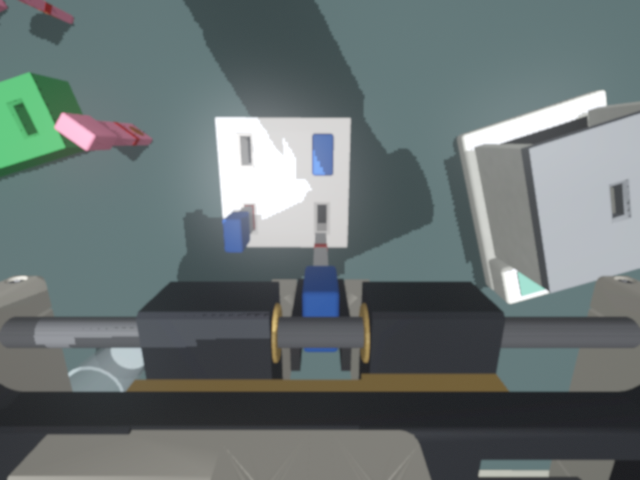

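View pics/s8.png

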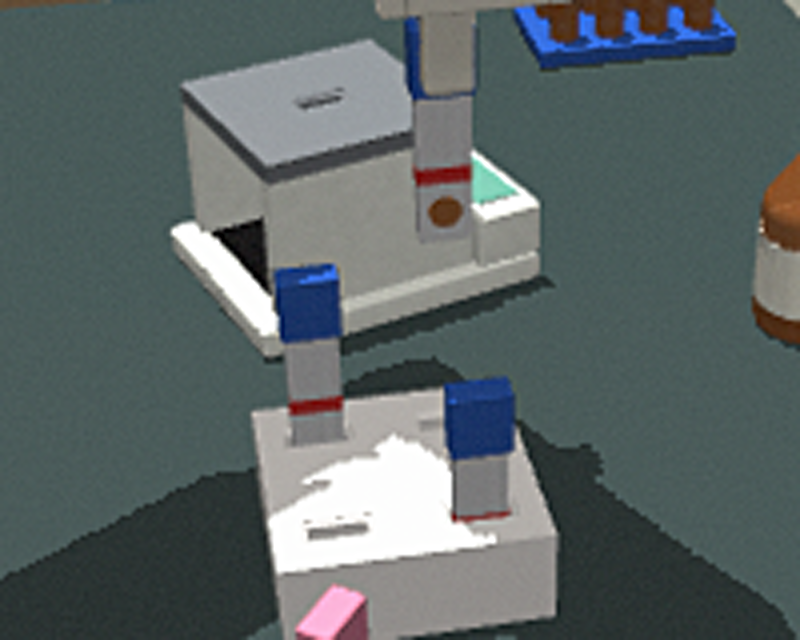

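```bash
python3 - <<'E'
from h import *
w=grab_frame("wrist"); crop(w["pixels"],200,100,170,160,4,"pics/w9.png")
I=w["pixels"]; h=cv2.cvtColor(I,cv2.COLOR_RGB2HSV)
p,Rr,_=tool(); print(p.round(4))
def wp(u,z): 
    q=onz(w,u,z); return q.round(4), Rr.inv().apply(q-p).round(4)
wm=cv2.inRange(h,(0,0,110),(180,45,255)); m=np.zeros_like(wm); m[105:260,205:360]=wm[105:260,205:360]
m=cv2.morphologyEx(m,cv2.MORPH_OPEN,np.ones((5,5)))
c=max(cv2.findContours(m,cv2.RETR_EXTERNAL,cv2.CHAIN_APPROX_NONE)[0],key=cv2.contourArea)[:,0]
print(cv2.minAreaRect((np.array([onz(w,u,.05)[:2] for u in c])*1000).astype(np.float32)))
for r in (105,130,200,240):
  g=I[r,300:345].astype(int).sum(1); print(r,g.tolist())
for r in (204,210,216,222): print(r,I[r,308:336].astype(int).sum(1).tolist())
print([proj(w,[.5523,.0491,.05])])
E
```

```text
[0.5505 0.0487 0.202 ]
((517.9375610351562, 7.6785888671875), (151.7784423828125, 150.34512329101562), 84.86192321777344)
105 [289, 290, 287, 285, 287, 281, 283, 281, 281, 280, 281, 278, 278, 276, 275, 274, 271, 272, 272, 271, 268, 268, 267, 267, 266, 265, 262, 265, 262, 262, 262, 259, 259, 257, 258, 258, 256, 257, 255, 254, 255, 254, 252, 252, 252]
130 [652, 653, 653, 652, 651, 651, 651, 651, 651, 651, 651, 650, 649, 649, 647, 648, 646, 646, 646, 645, 645, 645, 645, 645, 645, 645, 645, 645, 645, 645, 645, 645, 645, 645, 645, 645, 645, 645, 645, 645, 645, 645, 645, 644, 645]
200 [765, 749, 714, 676, 657, 653, 653, 651, 651, 651, 651, 651, 649, 646, 642, 639, 639, 637, 639, 639, 639, 639, 639, 639, 639, 639, 639, 639, 639, 639, 640, 642, 643, 642, 642, 642, 641, 640, 640, 640, 639, 639, 640, 639, 638]
240 [635, 633, 633, 634, 634, 634, 634, 633, 633, 634, 632, 632, 630, 617, 567, 479, 417, 406, 405, 403, 404, 403, 403, 402, 406, 442, 527, 600, 626, 629, 629, 629, 631, 629, 629, 629, 629, 629, 629, 628, 628, 628, 628, 627, 626]
204 [652, 652, 651, 651, 645, 629, 600, 576, 552, 508, 463, 442, 439, 435, 434, 432, 432, 438, 474, 526, 567, 591, 614, 636, 642, 642, 642, 642]
210 [650, 649, 649, 648, 643, 627, 598, 571, 531, 456, 359, 308, 296, 294, 291, 290, 292, 319, 402, 502, 559, 588, 612, 633, 640, 640, 640, 640]
216 [647, 646, 646, 646, 642, 627, 597, 564, 514, 419, 328, 294, 288, 286, 284, 282, 285, 313, 401, 498, 561, 591, 615, 633, 639, 639, 639, 638]
222 [643, 644, 642, 642, 639, 624, 598, 567, 520, 444, 376, 358, 358, 353, 340, 333, 340, 376, 451, 525, 568, 591, 614, 631, 636, 637, 637, 635]
[array([320.80088723, 219.10792598])]
```

View pics/w9.png

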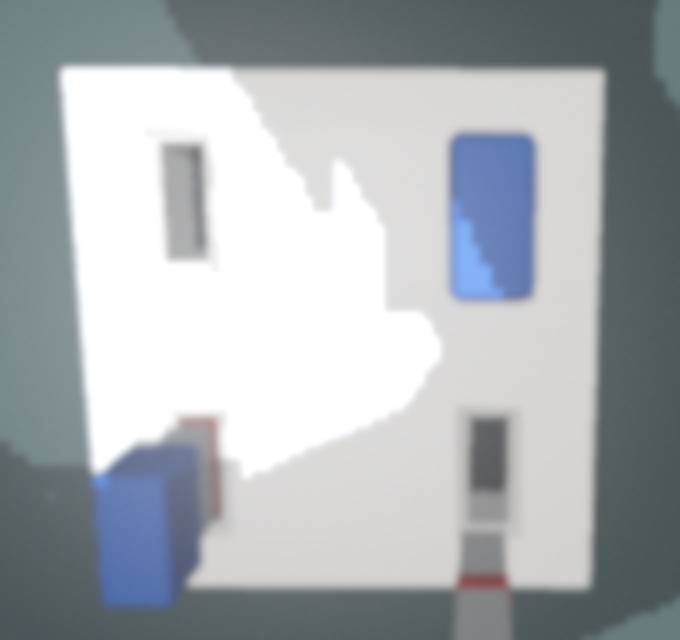

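```bash
python3 - <<'E'
from h import *
w=grab_frame("wrist"); 
p,Rr,_=tool(); print(p.round(4), np.degrees(np.arctan2(Rr.as_matrix()[1,2],Rr.as_matrix()[0,2])))
for n,u in (("TL",(215.2,117.2)),("TR",(351,117.5)),("BR",(347.5,246.7)),("pock",(322,217.5)),("rl?",(242,150))):
    q=onz(w,u,.05); print(n,q.round(4), Rr.inv().apply(q-p).round(4))
A=[onz(w,u,.05) for u in ((215.2,117.2),(351,117.5),(347.5,246.7))]
print(np.linalg.norm(A[0]-A[1]),np.linalg.norm(A[2]-A[1]),np.degrees(np.arctan2(*(A[1]-A[0])[[1,0]])),np.degrees(np.arctan2(*(A[1]-A[2])[[1,0]])))
print("centre",(A[0]+A[2])/2)
E
```

```text
[0.5505 0.0487 0.2021] 90.24437852643514
TL [ 0.4528 -0.0529  0.05  ] [ 0.1521  0.0981 -0.1012]
TR [0.4524 0.0775 0.05  ] [0.1521 0.098  0.0292]
BR [0.5825 0.0778 0.05  ] [ 0.1521 -0.0321  0.0289]
pock [0.5507 0.0503 0.05  ] [ 0.1521 -0.0002  0.0016]
rl? [ 0.4832 -0.0289  0.05  ] [ 0.1521  0.0677 -0.0774]
0.13040917670016478 0.13003395077838634 90.17539361169295 -179.89178121597652
centre [0.51765388 0.0124657  0.05      ]
```

```bash
python3 -m crank '[[0.02,-0.0016,0.0017,0,0,0,0.1],[0.06,-0.0016,0.0017,0,0,0,0.1],[0.094,-0.0016,0.0017,0,0,0,0.1],[0.094,-0.0016,0.0017,0,0,0,0.1]]';python3 - <<'E'
from h import *
target([.5517,.0505,.056],np.radians(90.2)); print(get_state()["force"])
w=grab_frame("wrist"); crop(w["pixels"],220,150,200,150,4,"pics/w10.png")
s=grab_frame("side"); crop(s["pixels"],240,180,130,110,6,"pics/s10.png")
E
```

```text
t: 8.28
eef_pos: [0.5504, 0.05, 0.1059]
ee_rot: [1.928, 1.566, -2.78]
force: [0.1, 0.7, -0.5]
width: 0.0156
t 8.28 shift [0.0499, -0.0015, 0.0006] rot [0.0007, -0.0018, -0.0047] now [0.5504, 0.05, 0.1059] w 0.0156
[ 0.05804112  0.70469028 -0.48925582]
```

View pics/w10.png

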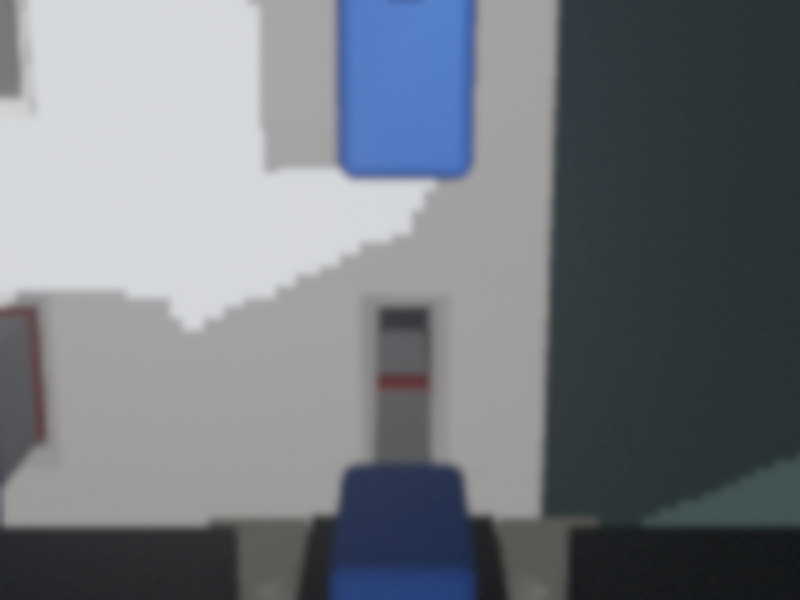

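View pics/s10.png

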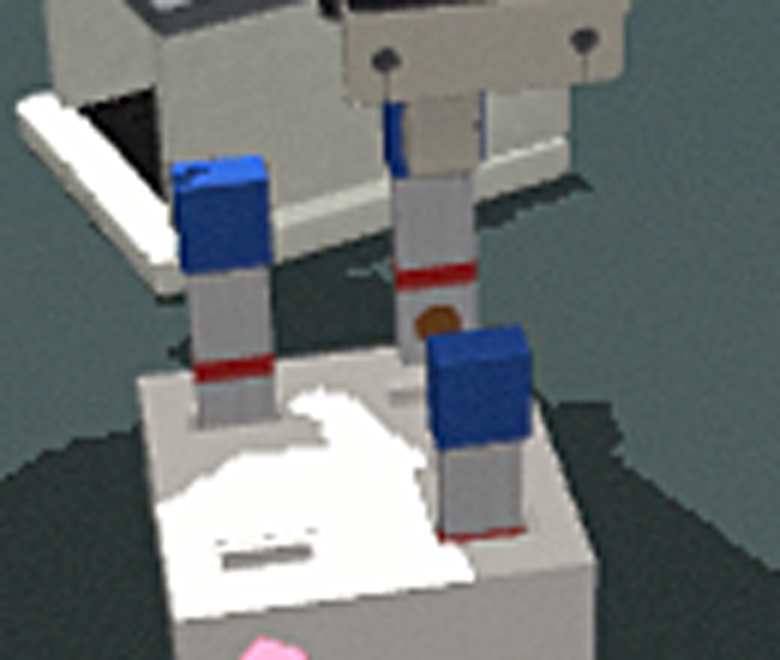

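```bash
python3 -m crank '[[0.008,0,0,0,0,0,0.1],[0.016,0,0,0,0,0,0.1],[0.024,0,0,0,0,0,0.1],[0.024,0,0,0,0,0,0.1]]';python3 - <<'E'
from h import *
target([.5517,.0505,.056],np.radians(90.2)); s=get_state(); print(s["force"],s["moment"])
w=grab_frame("wrist"); crop(w["pixels"],220,150,200,150,4,"pics/w11.png")
E
```

```text
t: 8.88
eef_pos: [0.5518, 0.051, 0.0832]
ee_rot: [1.918, 1.569, -2.789]
force: [-0.1, -0.9, -0.3]
width: 0.0158
t 8.88 shift [0.0272, 0.0, -0.0005] rot [0.0015, -0.0005, -0.0014] now [0.5518, 0.051, 0.0832] w 0.0158
[-0.0955053  -0.85891336 -0.25205887] [-0.06295696 -0.01056039 -0.02474923]
```

View pics/w11.png

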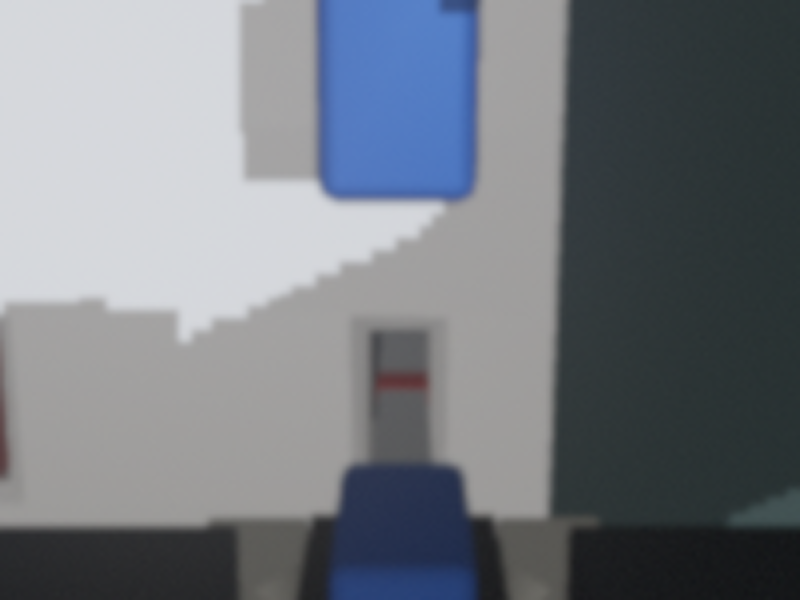

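```bash
python3 -m crank '[[0.008,0,-0.0006,0,0,0,0.1],[0.016,0,-0.0006,0,0,0,0.1],[0.023,0,-0.0006,0,0,0,0.1],[0.0255,0,-0.0006,0,0,0,0.1],[0.0255,0,-0.0006,0,0,0,0.1]]';python3 - <<'E'
from h import *
target([.5517,.0505,.056],np.radians(90.2)); s=get_state(); print(s["force"],s["moment"])
w=grab_frame("wrist"); crop(w["pixels"],220,150,200,150,4,"pics/w12.png")
s=grab_frame("side"); crop(s["pixels"],240,180,130,110,6,"pics/s12.png")
E
```

```text
t: 9.55
eef_pos: [0.5523, 0.0505, 0.0583]
ee_rot: [2.209, 1.57, -2.498]
force: [0.0, -0.5, -0.7]
width: 0.0159
t 9.55 shift [0.0023, 0.0006, -0.0] rot [0.0016, -0.0002, -0.0003] now [0.5523, 0.0505, 0.0583] w 0.0159
[ 0.02444415 -0.51457306 -0.65862945] [-0.01569314  0.00886349  0.00127228]
```

View pics/w12.png

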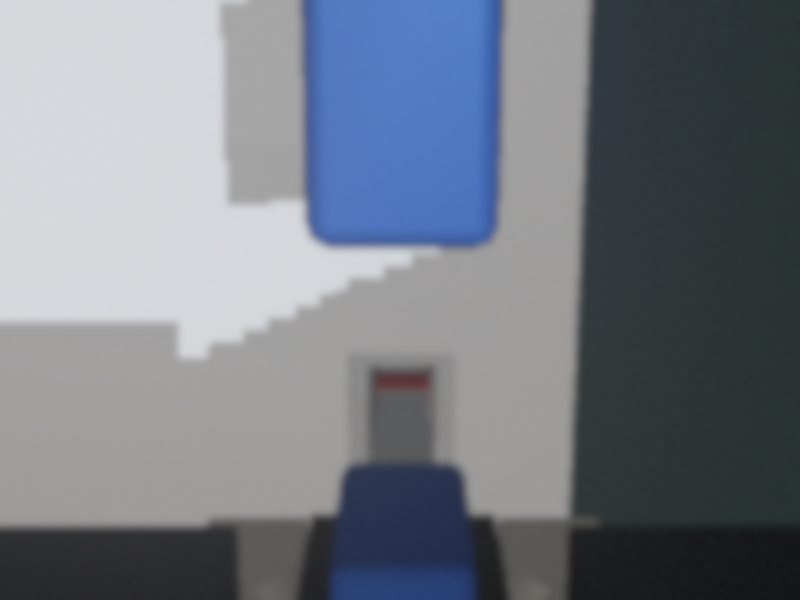

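View pics/s12.png

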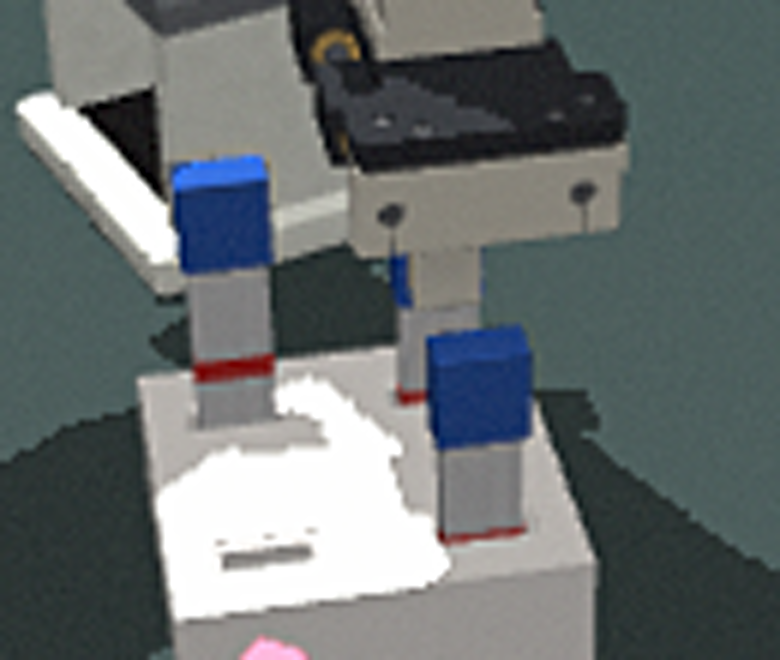

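```bash
python3 -m crank '[[0.001,0,0,0,0,0,0.1],[0.002,0,0,0,0,0,0.1],[0.002,0,0,0,0,0,0.1]]'; python3 -m crank '[[0,0,0,0,0,0,0.25],[0,0,0,0,0,0,0.42],[0,0,0,0,0,0,0.42],[-0.02,0,0,0,0,0,0.42],[-0.06,0,0,0,0,0,0.42],[-0.11,0,0,0,0,0,0.42],[-0.15,0,0,0,0,0,0.42],[-0.15,0,0,0,0,0,0.42]]';python3 - <<'E'
from h import *
target([.4755,-.3125,.24],np.radians(106.1)); s=get_state(); print(s["force"],s["moment"])
w=grab_frame("wrist"); crop(w["pixels"],180,80,250,200,3,"pics/w13.png")
s=grab_frame("side"); crop(s["pixels"],240,180,130,110,6,"pics/s13.png")
E
```

```text
t: 10.02
eef_pos: [0.5523, 0.0505, 0.0564]
ee_rot: [-0.024, 1.571, 1.552]
force: [-0.6, 0.0, -0.6]
width: 0.0156
t: 11.02
eef_pos: [0.5543, 0.0511, 0.2103]
ee_rot: [-1.254, 1.564, 0.322]
force: [-0.3, -0.6, -0.8]
width: 0.0371
t 11.03 shift [-0.031, 0.0806, -0.3631] rot [-0.2757, 0.0012, 0.0068] now [0.5543, 0.0511, 0.2103] w 0.0371
[-0.3415683  -0.56866547 -0.78327495] [-0.08022011 -0.05771536  0.04673073]
```

View pics/s13.png

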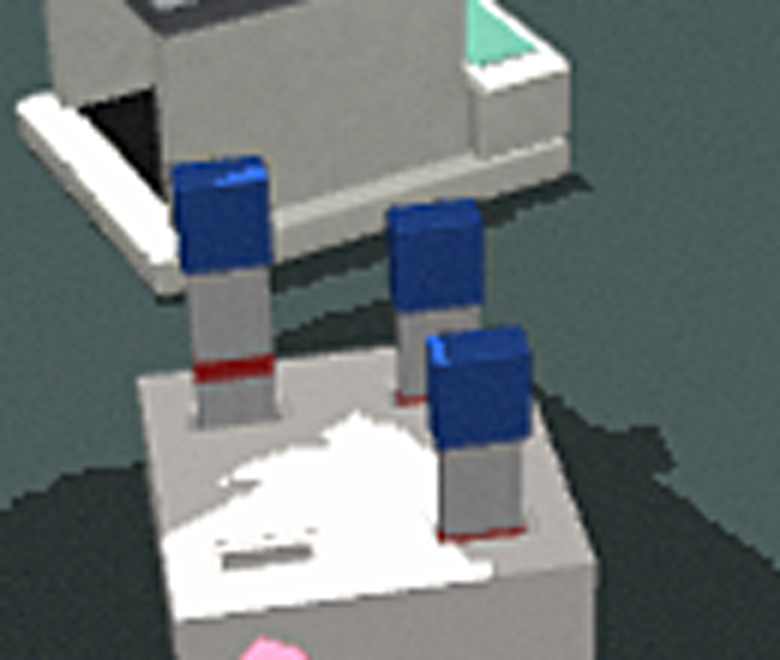

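```bash
python3 -m crank '[[-0.010,0.006,-0.03,-0.025,0,0,0.42],[-0.025,0.016,-0.075,-0.06,0,0,0.42],[-0.031,0.028,-0.125,-0.10,0,0,0.42],[-0.031,0.040,-0.180,-0.14,0,0,0.42],[-0.031,0.052,-0.235,-0.18,0,0,0.42],[-0.031,0.064,-0.290,-0.22,0,0,0.42],[-0.031,0.074,-0.335,-0.255,0,0,0.42],[-0.031,0.080,-0.362,-0.276,0,0,0.42],[-0.031,0.080,-0.362,-0.276,0,0,0.42]]';python3 - <<'E'
from h import *
target([.4750,-.3118,.1],np.radians(106.1))
w=grab_frame("wrist"); crop(w["pixels"],220,120,200,150,4,"pics/w14.png"); print(blobs(blue(w["pixels"])))
E
```

```text
t: 12.25
eef_pos: [0.4728, -0.3132, 0.2354]
ee_rot: [0.993, 1.567, 2.842]
force: [0.1, 0.3, -1.0]
width: 0.0368
t 12.25 shift [0.1354, -0.0029, 0.0005] rot [-0.0028, 0.0018, -0.0028] now [0.4728, -0.3132, 0.2354] w 0.0368
[([320.8, 234.8], [313, 215, 17, 37, 526]), ([553.5, 361.9], [542, 349, 26, 28, 481])]
```

View pics/w14.png

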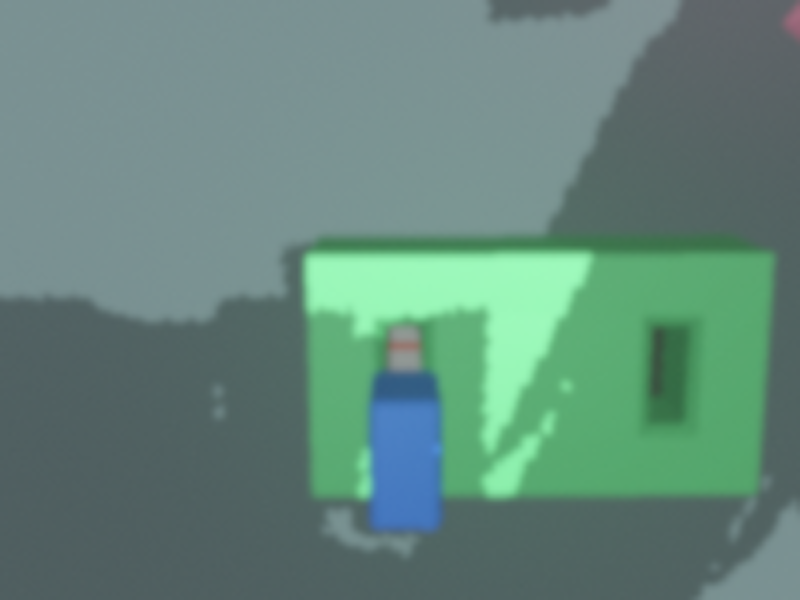

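```bash
python3 -m crank '[[0.03,-0.003,0.0008,-0.003,0,0,0.42],[0.075,-0.003,0.0008,-0.003,0,0,0.42],[0.115,-0.003,0.0008,-0.003,0,0,0.42],[0.133,-0.003,0.0008,-0.003,0,0,0.42],[0.133,-0.003,0.0008,-0.003,0,0,0.42],[0.133,-0.003,0.0008,-0.003,0,0,0.42]]';python3 - <<'E'
from h import *
target([.4750,-.3118,.081],np.radians(106.1))
w=grab_frame("wrist"); crop(w["pixels"],220,200,200,150,4,"pics/w15.png"); print(blobs(blue(w["pixels"])))
E
```

```text
t: 13.05
eef_pos: [0.4775, -0.3099, 0.1052]
ee_rot: [-2.414, 1.57, -0.558]
force: [-0.4, 0.2, 0.9]
width: 0.0369
t 13.05 shift [0.0242, 0.0029, -0.0011] rot [0.0039, -0.0006, 0.0005] now [0.4775, -0.3099, 0.1052] w 0.0369
[([318.0, 284.5], [303, 250, 31, 66, 1814])]
```

View pics/w15.png

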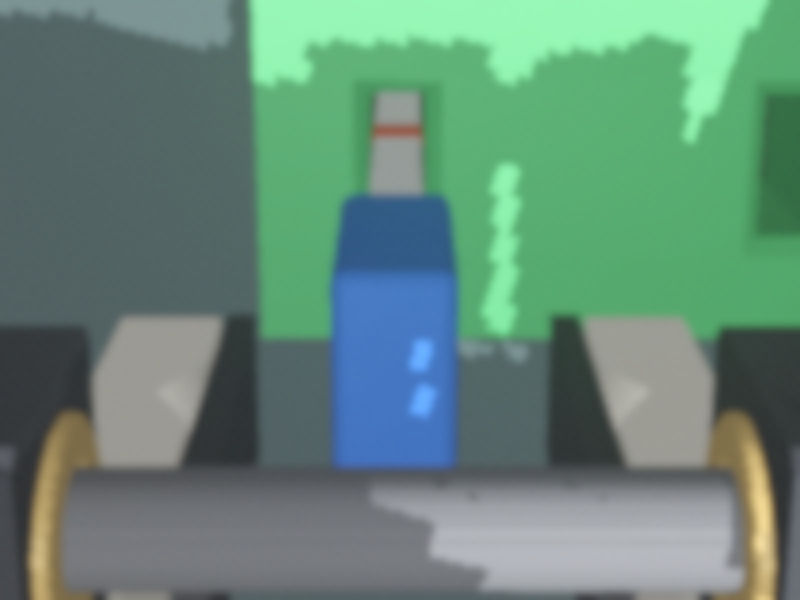

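```bash
python3 -m crank '[[0.008,0.0022,-0.0009,0.003,0,0,0.42],[0.018,0.0022,-0.0009,0.003,0,0,0.42],[0.024,0.0022,-0.0009,0.003,0,0,0.42],[0.024,0.0022,-0.0009,0.003,0,0,0.42],[0.024,0.0022,-0.0009,0.003,0,0,0.3],[0.024,0.0022,-0.0009,0.003,0,0,0.1],[0.024,0.0022,-0.0009,0.003,0,0,0.1],[0.024,0.0022,-0.0009,0.003,0,0,0.1],[0.024,0.0022,-0.0009,0.003,0,0,0.1]]' 35;python3 - <<'E'
from h import *
target([.4750,-.3118,.081],np.radians(106.1)); print(get_state()["force"])
w=grab_frame("wrist"); crop(w["pixels"],220,200,200,150,4,"pics/w16.png")
E
```

```text
t: 14.22
eef_pos: [0.4751, -0.3118, 0.0807]
ee_rot: [-2.289, 1.57, -0.437]
force: [0.2, 0.1, 1.9]
width: 0.0158
t 14.22 shift [-0.0003, 0.0001, 0.0] rot [0.0, -0.0003, 0.0003] now [0.4751, -0.3118, 0.0807] w 0.0158
[0.18969898 0.11732271 1.90247292]
```

View pics/w16.png

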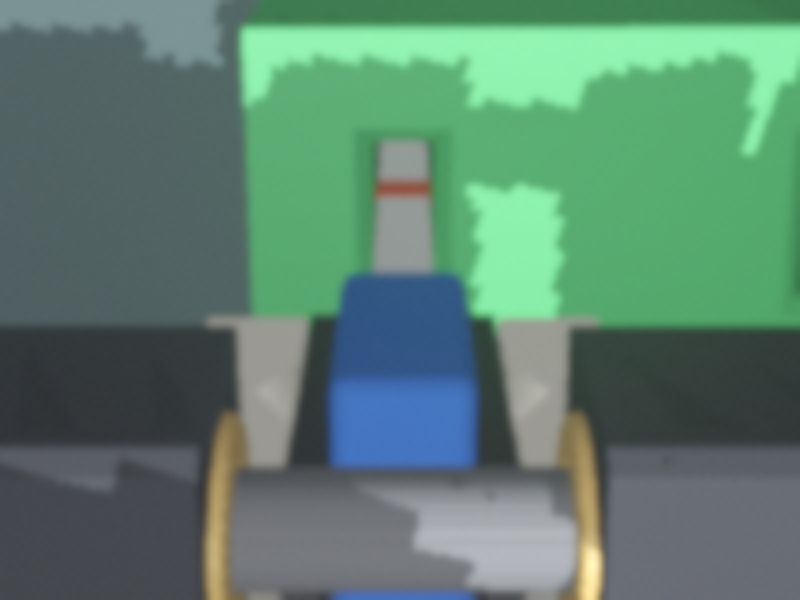

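```bash
python3 -m crank '[[-0.01,0,0,0,0,0,0.1],[-0.035,0,0,0,0,0,0.1],[-0.075,0,0,0,0,0,0.1],[-0.115,0,0,0,0,0,0.1],[-0.150,0,0,0,0,0,0.1],[-0.170,0,0,0,0,0,0.1],[-0.170,0,0,0,0,0,0.1]]';python3 - <<'E'
from h import *
target([.5215,.2925,.25],np.radians(107.3)); print(get_state()["force"])
E
```

```text
t: 15.15
eef_pos: [0.4756, -0.312, 0.2525]
ee_rot: [-2.162, 1.567, -0.31]
force: [0.3, 0.2, -0.5]
width: 0.0157
t 15.15 shift [0.002, -0.2117, 0.5681] rot [-0.0209, -0.0019, 0.0028] now [0.4756, -0.312, 0.2525] w 0.0157
[ 0.34063315  0.18343183 -0.49296844]
```

```bash
python3 -m crank '[[0,-0.007,0.02,0,0,0,0.1],[0,-0.02,0.055,0,0,0,0.1],[0,-0.040,0.108,0,0,0,0.1],[0,-0.060,0.161,0,0,0,0.1],[0,-0.080,0.214,0,0,0,0.1],[0,-0.100,0.267,0,0,0,0.1],[0,-0.119,0.320,0,0,0,0.1],[0,-0.139,0.373,0,0,0,0.1],[0,-0.159,0.426,0,0,0,0.1],[0,-0.178,0.478,0,0,0,0.1]]';python3 - <<'E'
from h import *
target([.5215,.2925,.25],np.radians(107.3)); print(get_state()["force"])
E
```

```text
t: 16.4
eef_pos: [0.5126, 0.1985, 0.2494]
ee_rot: [1.778, 1.569, -2.653]
force: [0.4, 0.3, -1.4]
width: 0.0159
t 16.4 shift [-0.0007, -0.0346, 0.0878] rot [-0.0207, -0.0003, -0.0015] now [0.5126, 0.1985, 0.2494] w 0.0159
[ 0.41596897  0.30447295 -1.3618878 ]
```

```bash
python3 -m crank '[[0,-0.016,0.04,-0.01,0,0,0.1],[0,-0.030,0.075,-0.0207,0,0,0.1],[0,-0.0345,0.0875,-0.0207,0,0,0.1],[0,-0.0345,0.0875,-0.0207,0,0,0.1],[0,-0.0345,0.0875,-0.0207,0,0,0.1],[0,-0.0345,0.0875,-0.0207,0,0,0.1]]';python3 - <<'E'
from h import *
target([.5215,.2925,.25],np.radians(107.3)); print(get_state()["force"])
w=grab_frame("wrist"); cv2.imwrite("pics/w17.png",w["pixels"][:,:,::-1]); crop(w["pixels"],200,80,200,150,4,"pics/w17c.png")
s=grab_frame("side"); crop(s["pixels"],220,100,160,130,5,"pics/s17.png")
E
```

```text
t: 17.15
eef_pos: [0.5223, 0.2895, 0.2507]
ee_rot: [-0.983, 1.57, 0.889]
force: [0.1, 1.5, -0.3]
width: 0.0159
t 17.15 shift [0.0007, -0.0001, 0.0031] rot [-0.0013, 0.0002, 0.0003] now [0.5223, 0.2895, 0.2507] w 0.0159
[ 0.14724424  1.47342635 -0.30327524]
```

View pics/w17.png

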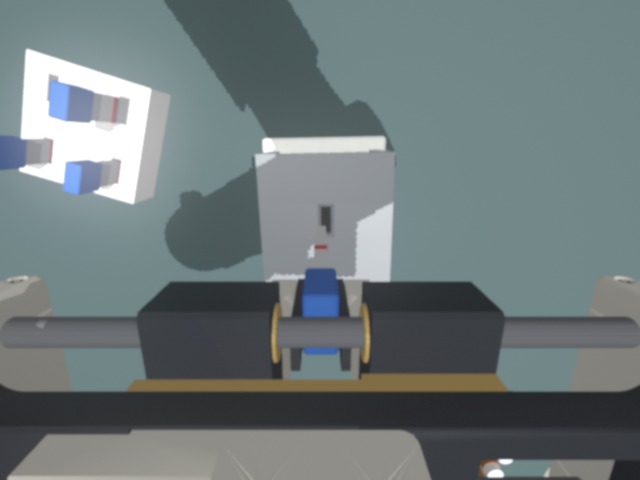

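View pics/w17c.png

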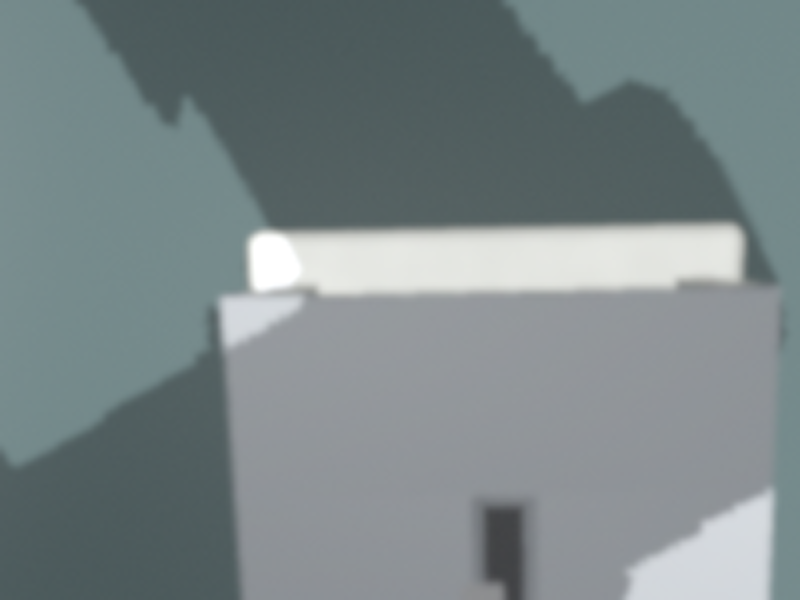

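View pics/s17.png

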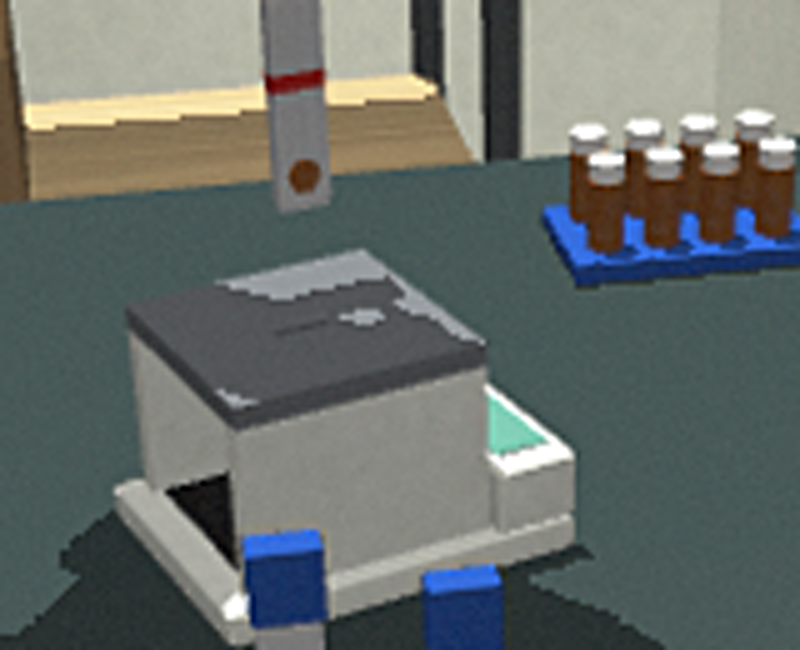

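```bash
python3 - <<'E'
from h import *
w=grab_frame("wrist"); I=w["pixels"]; crop(I,295,190,60,60,10,"pics/w18.png")
p,Rr,_=tool(); a=np.degrees(np.arctan2(Rr.as_matrix()[1,2],Rr.as_matrix()[0,2])); print(p.round(4),a)
for n,u in (("TL",(255,154.2)),("TR",(395,151.8)),("Lb",(264.5,275)),("Rb",(391.8,275)),("slot",(325.7,220))):
    q=onz(w,u,.12); print(n,q.round(4), Rr.inv().apply(q-p).round(4))
P=[onz(w,u,.12) for u in((255,154.2),(395,151.8),(264.5,275),(391.8,275))]
T=lambda a,b:np.degrees(np.arctan2(*(b-a)[[1,0]]))
print(np.linalg.norm(P[1]-P[0]),T(P[0],P[1]),T(P[2],P[0])-90,T(P[3],P[1])-90)
E
```

```text
[0.5224 0.2899 0.2508] 107.24398250962636
TL [0.4788 0.2129 0.12  ] [ 0.1307  0.0645 -0.0607]
TR [0.4382 0.3361 0.12  ] [0.1308 0.0667 0.0691]
Lb [0.5929 0.2517 0.12  ] [ 0.1308 -0.056  -0.0574]
Rb [0.554  0.3767 0.12  ] [ 0.1308 -0.0559  0.0735]
slot [0.519  0.2943 0.12  ] [0.1308 0.002  0.0052]
0.12978939643230358 108.23388561802798 -251.17188921439964 -250.7045950302949
```

View pics/w18.png

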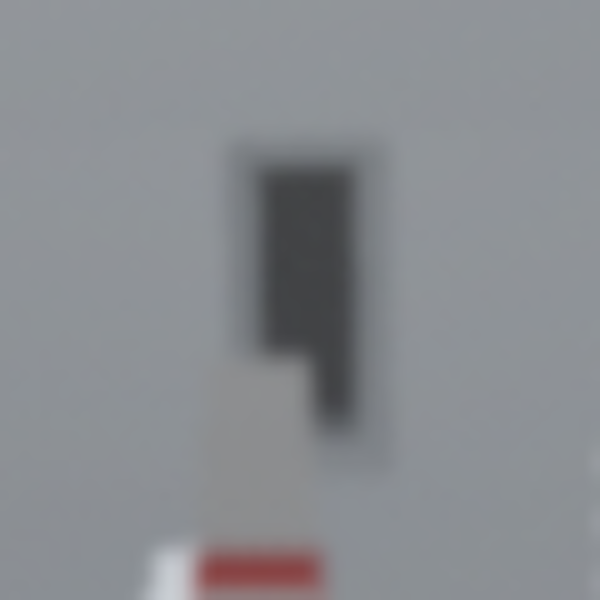

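```bash
python3 -m crank '[[0.01,0.0018,0.0046,-0.017,0,0,0.1],[0.03,0.0018,0.0046,-0.017,0,0,0.1],[0.048,0.0018,0.0046,-0.017,0,0,0.1],[0.048,0.0018,0.0046,-0.017,0,0,0.1],[0.048,0.0018,0.0046,-0.017,0,0,0.1],[0.048,0.0018,0.0046,-0.017,0,0,0.1]]';python3 - <<'E'
from h import *
target([.5190,.2943,.1307],np.radians(108.2)); print(get_state()["force"])
w=grab_frame("wrist"); crop(w["pixels"],240,110,160,150,5,"pics/w19.png")
crop(w["pixels"],290,190,70,60,10,"pics/w19c.png")
E
```

```text
t: 18.05
eef_pos: [0.5195, 0.2947, 0.2033]
ee_rot: [-1.185, 1.569, 0.705]
force: [-0.3, 0.2, 0.2]
width: 0.0158
t 18.05 shift [0.0726, 0.0007, -0.0003] rot [0.0013, 0.0005, 0.0013] now [0.5195, 0.2947, 0.2033] w 0.0158
[-0.27485936  0.16046365  0.21846654]
```

View pics/w19.png

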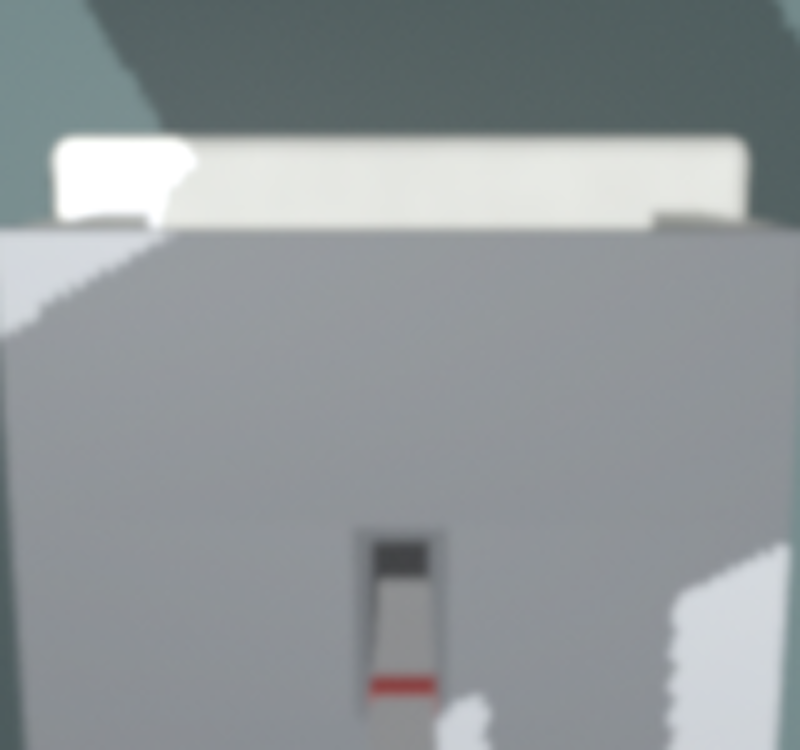

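View pics/w19c.png

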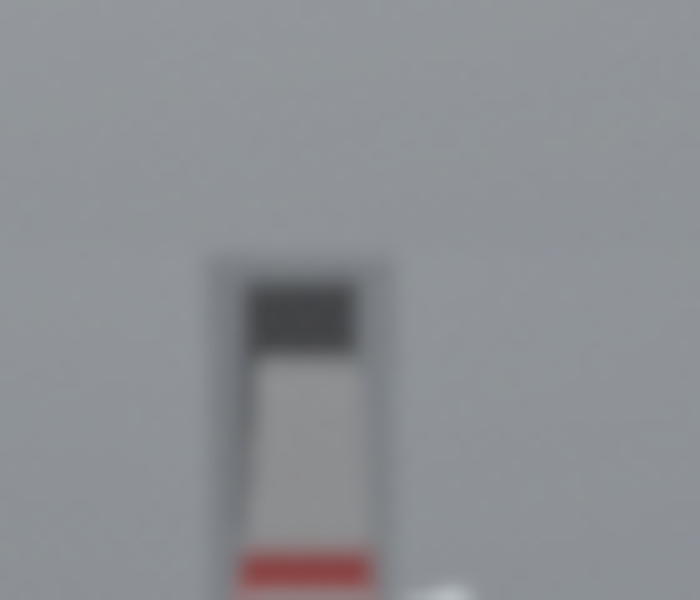

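```bash
python3 -m crank '[[0.006,0.0006,-0.0007,0,0,0,0.1],[0.012,0.0006,-0.0007,0,0,0,0.1],[0.018,0.0006,-0.0007,0,0,0,0.1],[0.024,0.0006,-0.0007,0,0,0,0.1],[0.024,0.0006,-0.0007,0,0,0,0.1],[0.024,0.0006,-0.0007,0,0,0,0.1]]';python3 - <<'E'
from h import *
target([.5190,.2943,.1307],np.radians(108.2)); s=get_state(); print(s["force"],s["moment"])
w=grab_frame("wrist"); 
crop(w["pixels"],290,190,70,60,10,"pics/w20c.png")
E
```

```text
t: 18.85
eef_pos: [0.519, 0.2936, 0.1786]
ee_rot: [-1.99, 1.571, -0.1]
force: [-0.2, 0.6, -1.3]
width: 0.0156
t 18.85 shift [0.0479, -0.0003, 0.0007] rot [0.0011, -0.0001, 0.0001] now [0.519, 0.2936, 0.1786] w 0.0156
[-0.24212223  0.63850137 -1.31887591] [ 0.00638968  0.02170227 -0.00889736]
```

View pics/w20c.png

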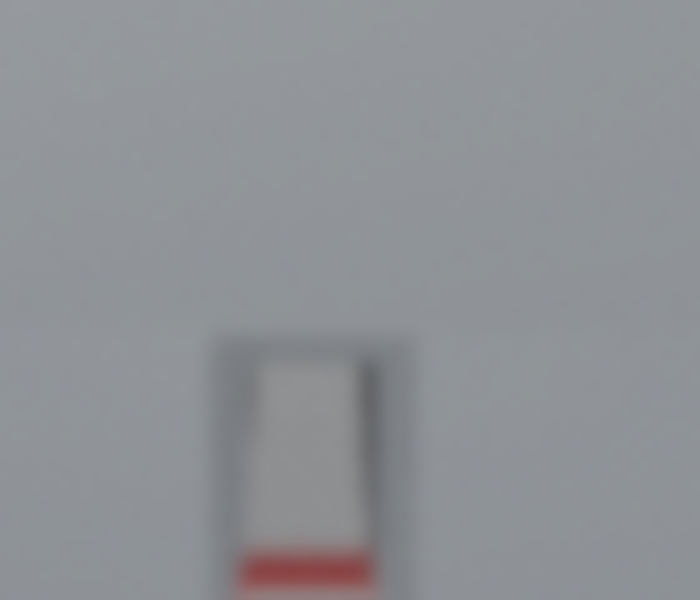

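```bash
python3 -m crank '[[0.006,0,0.0004,0.001,0,0,0.1],[0.013,0,0.0004,0.001,0,0,0.1],[0.020,0,0.0004,0.001,0,0,0.1],[0.026,0,0.0004,0.001,0,0,0.1],[0.026,0,0.0004,0.001,0,0,0.1],[0.026,0,0.0004,0.001,0,0,0.1]]';python3 - <<'E'
from h import *
target([.5190,.2943,.1307],np.radians(108.2)); s=get_state(); print(s["force"],s["moment"])
w=grab_frame("wrist"); 
crop(w["pixels"],290,200,70,60,10,"pics/w21c.png")
E
```

```text
t: 19.65
eef_pos: [0.5189, 0.294, 0.1526]
ee_rot: [-1.743, 1.571, 0.145]
force: [0.5, 1.1, -0.9]
width: 0.0157
t 19.65 shift [0.0219, -0.0002, 0.0003] rot [0.0001, -0.0, 0.0002] now [0.5189, 0.294, 0.1526] w 0.0157
[ 0.54030938  1.06690562 -0.89131717] [-0.05541342 -0.01206452 -0.01733637]
```

View pics/w21c.png

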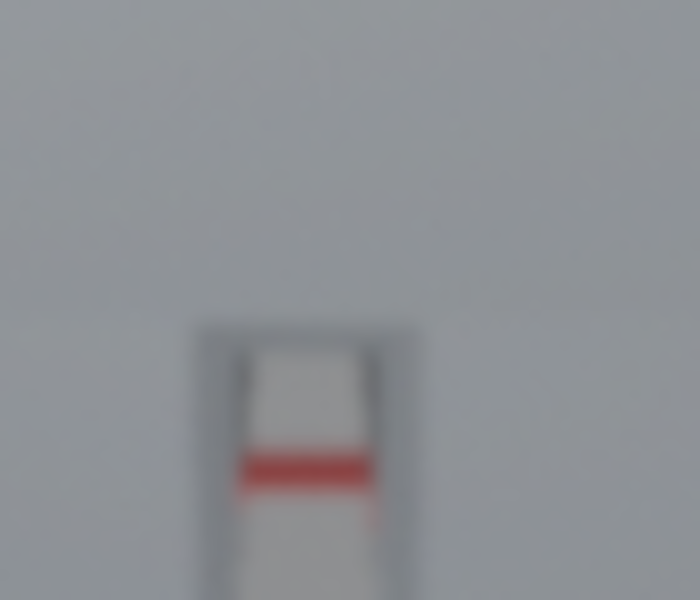

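```bash
python3 -m crank '[[0.006,0,0,0,0,0,0.1],[0.012,0,0,0,0,0,0.1],[0.018,0,0,0,0,0,0.1],[0.020,0,0,0,0,0,0.1],[0.020,0,0,0,0,0,0.1],[0.020,0,0,0,0,0,0.1],[0.020,0,0,0,0,0,0.1]]';python3 - <<'E'
from h import *
target([.5190,.2943,.1307],np.radians(108.2)); s=get_state(); print(s["force"],s["moment"])
w=grab_frame("wrist"); 
crop(w["pixels"],290,220,70,60,10,"pics/w22c.png")
s=grab_frame("side"); crop(s["pixels"],240,110,100,85,8,"pics/s22.png")
E
```

```text
t: 20.58
eef_pos: [0.5188, 0.294, 0.1327]
ee_rot: [-1.116, 1.57, 0.773]
force: [-0.7, -0.0, -1.2]
width: 0.0155
t 20.57 shift [0.002, -0.0003, 0.0002] rot [0.0001, 0.0002, 0.0004] now [0.5188, 0.294, 0.1327] w 0.0155
[-0.72610644 -0.04852548 -1.20288915] [ 0.0192942  -0.01855648  0.01838891]
```

View pics/w22c.png

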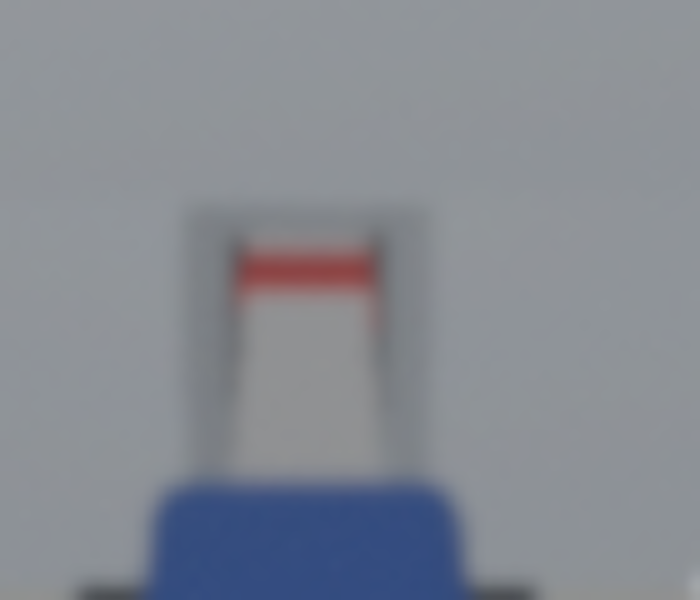

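View pics/s22.png

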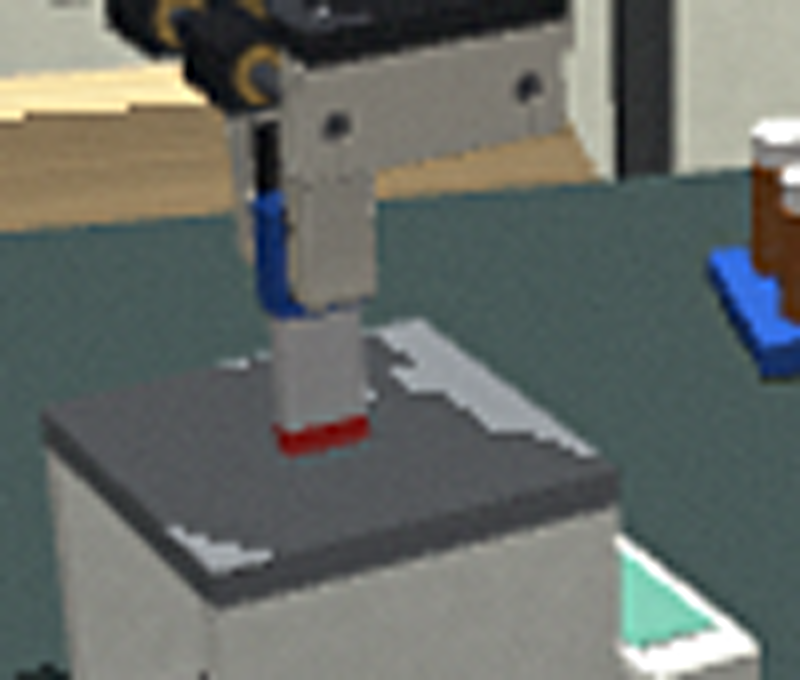

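```bash
python3 -m crank '[[0.001,0,0.0002,0,0,0,0.1],[0.002,0,0.0002,0,0,0,0.1],[0.002,0,0.0002,0,0,0,0.1],[0.002,0,0.0002,0,0,0,0.1],[0.002,0,0.0002,0,0,0,0.1],[0.002,0,0.0002,0,0,0,0.1]]';python3 - <<'E'
from h import *
target([.5190,.2943,.1307],np.radians(108.2)); st=get_state(); print(st["force"],st["moment"])
w=grab_frame("wrist"); crop(w["pixels"],290,220,70,60,10,"pics/w23c.png")
s=grab_frame("side"); crop(s["pixels"],240,110,100,85,8,"pics/s23.png")
p,Rr,_=tool(); yh=Rr.apply([0,0,1]); c=p.copy()
n=yh; f0=c-n*.004  # front face plane (camera side -z tool)
def onface(u):
    o,d=ray(s,u); t=((f0-o)@n)/(d@n); return o+d*t
# blade edge samples
h=cv2.cvtColor(s["pixels"],cv2.COLOR_RGB2HSV)
red=cv2.inRange(h,(0,130,60),(8,255,255))|cv2.inRange(h,(172,130,60),(180,255,255)); m=np.zeros_like(red); m[150:180,265:295]=red[150:180,265:295]
print(blobs(m,5))
for x in range(275,287):
    col=s["pixels"][140:175,x].astype(int); r=(col[:,0]-col[:,1]); print(x, [int(v) for v in r[18:32]])
for z in (.124,.12,.116): print(z,[proj(s,f0*[1,1,0]+[0,0,z]+Rr.apply([0,1,0])*k).round(1).tolist() for k in(-.01,0,.01)])
E
```

```text
t: 21.42
eef_pos: [0.5187, 0.2941, 0.1305]
ee_rot: [-0.155, 1.571, 1.733]
force: [-0.7, -0.6, -0.6]
width: 0.016
t 21.43 shift [-0.0002, -0.0004, 0.0001] rot [0.0, 0.0, 0.0] now [0.5187, 0.2941, 0.1305] w 0.016
[-0.65589287 -0.58578379 -0.63607702] [-0.02273444  0.04560785 -0.02321132]
[([280.0, 164.6], [275, 163, 11, 4, 20])]
275 [0, 0, 1, 0, 0, 2, 47, 91, 75, 13, -7, -4, -1, -3]
276 [4, -2, 0, -1, -1, -8, -3, 108, 83, 27, -6, -5, -3, -4]
277 [0, 2, 2, -1, -2, -2, 29, 105, 71, -16, -8, -5, -3, -5]
278 [-4, 1, 0, 0, -1, -1, 54, 96, 49, -13, -5, -3, -5, -4]
279 [-1, -1, -1, -1, -4, -3, 59, 87, 32, -10, -4, -1, -3, -4]
280 [0, 2, 0, -3, -5, 1, 107, 86, 27, -10, -1, -2, -2, -3]
281 [1, 1, -3, -1, -3, 37, 105, 74, -21, -4, -3, -2, -4, -3]
282 [1, -2, 1, -3, 1, 53, 100, 68, -17, -6, -4, -4, -2, -2]
283 [0, 0, 3, -2, -2, 55, 91, 33, -11, -4, -3, -4, -5, -5]
284 [2, 0, -2, -6, 1, 110, 87, 28, -10, -5, -2, -2, -4, -3]
285 [-2, -2, 0, -3, 2, 87, 67, -15, -4, -2, -2, 0, -3, -3]
286 [-3, -7, -1, -4, -9, -5, 14, -7, -4, -3, -4, -3, -3, -2]
0.124 [[284.3, 161.5], [280.5, 162.4], [276.7, 163.4]]
0.12 [[284.4, 163.1], [280.6, 164.0], [276.8, 164.9]]
0.116 [[284.4, 164.6], [280.7, 165.5], [276.9, 166.5]]
```

View pics/s23.png

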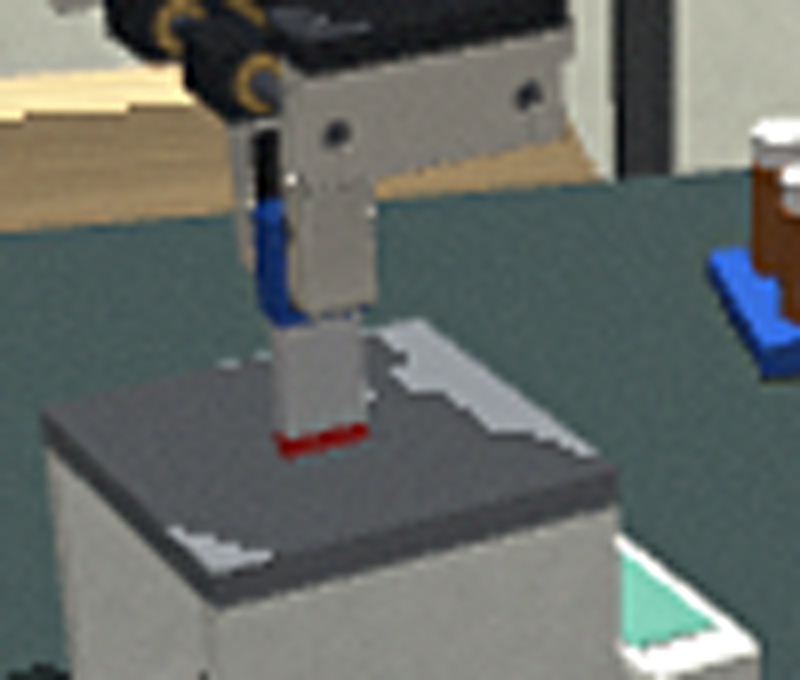

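View pics/w23c.png

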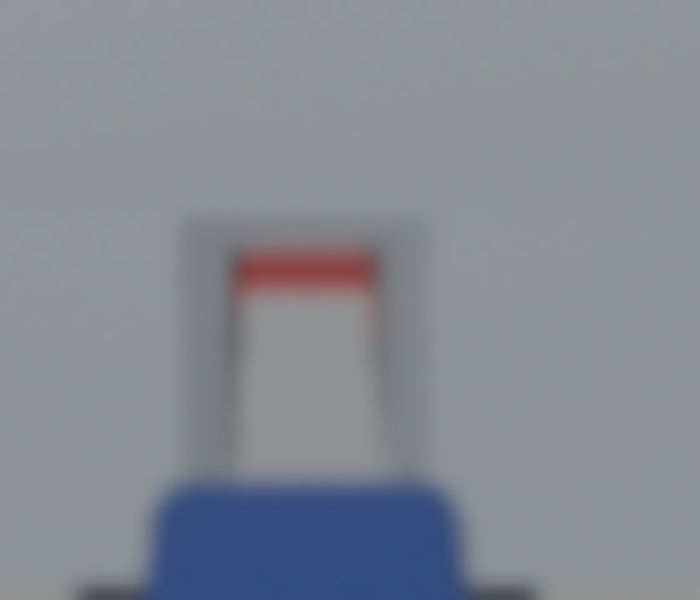

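```bash
python3 - <<'E'
from h import *
s=grab_frame("side"); p,Rr,_=tool(); zt=Rr.apply([0,0,1]); yt=Rr.apply([0,1,0])
b=p*[1,1,0]; 
def line(off,z,col):
    a=proj(s,b+zt*off+yt*.012+[0,0,z]); c=proj(s,b+zt*off-yt*.012+[0,0,z]); return a[1]+(c[1]-a[1])*(col-a[0])/(c[0]-a[0])
# average over observed columns; integrated red per column
I=s["pixels"].astype(float)
H=[]
for x in range(276,285):
    col=I[155:175,x]; r=np.clip((col[:,0]-col[:,1]),0,None)
    g=I[155:175,x]
    # redness relative to pure (r-g ~105 upper part,~85 shaded)
    H.append((r/95).clip(0,1).sum())
print("visible red px mean",np.mean(H), "expected level:",np.mean([line(-.008,.12,x)-line(-.004,.124,x) for x in range(276,285)]), "px/mm",(line(-.004,.12,280)-line(-.004,.124,280))/4)
# head bottom to mouth: head front face off -.008, z=.160
x=283
print("pred head bottom",line(-.008,.160,x),"band top",line(-.004,.124,x),"mouth",line(-.008,.12,x))
print(x,I[140:172,x].astype(int).tolist())
# plate near edge check
for k in(-.06,-.03,0,.03,.06): print(proj(s,b-zt*.065+yt*k+[0,0,.12]).round(1))
crop(s["pixels"],230,100,120,100,6,"pics/s24.png")
E
```

```text
visible red px mean 2.119298245614035 expected level: 2.359425266820861 px/mm 0.3924926569792646
pred head bottom 148.19279999551486 band top 161.83353672198623 mouth 164.18593106489263
283 [[115, 115, 108], [119, 114, 107], [116, 113, 106], [121, 119, 110], [122, 118, 111], [121, 120, 111], [124, 121, 113], [127, 122, 113], [103, 102, 94], [72, 79, 94], [119, 119, 116], [117, 118, 117], [116, 116, 117], [116, 117, 117], [116, 117, 117], [117, 118, 117], [119, 119, 119], [114, 112, 114], [120, 119, 119], [116, 116, 117], [120, 120, 120], [120, 122, 124], [117, 118, 119], [114, 56, 54], [114, 27, 27], [91, 58, 58], [85, 95, 100], [82, 87, 90], [85, 90, 92], [84, 86, 89], [83, 85, 89], [84, 88, 89]]
[315.  167.9]
[303.6 170.8]
[292.  173.7]
[280.1 176.8]
[268.  179.9]
```

View pics/s24.png

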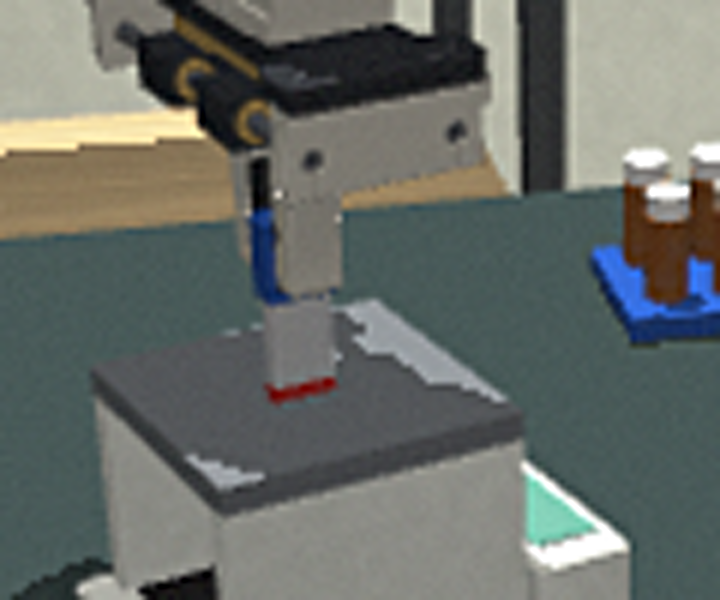

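```bash
python3 -m crank '[[0,0,0,0,0,0,0.1],[0,0,0,0,0,0,0.1],[0,0,0,0,0,0,0.1],[0,0,0,0,0,0,0.1]]';python3 - <<'E'
from h import *
st=get_state(); print(st["force"],st["moment"],np.abs(st["qd"]).max())
s=grab_frame("side"); cv2.imwrite("pics/s25.png",s["pixels"][:,:,::-1])
E
```

```text
t: 22.08
eef_pos: [0.5187, 0.2941, 0.1305]
ee_rot: [2.809, 1.571, -1.586]
force: [-0.4, -0.1, -0.3]
width: 0.0159
[-0.3608113  -0.05973776 -0.29773575] [-0.00284112  0.04641806 -0.02883428] 0.001610820870153182
```

View pics/s25.png

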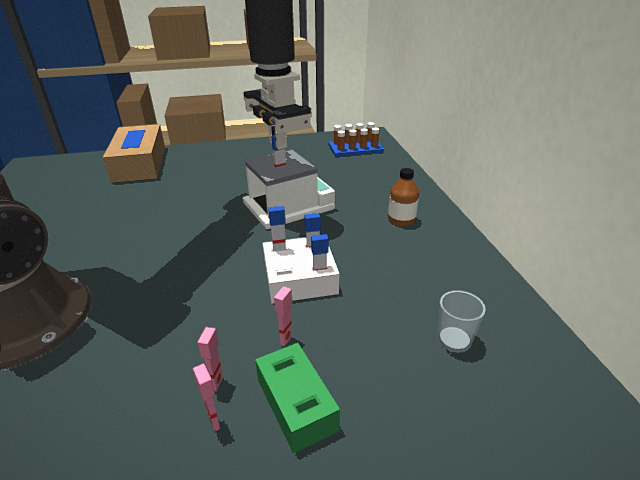

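The side view shows everything in place: the short paddle in the rack at (313,228), the long one in the reader at (279,160), the bottle, beaker and racked paddles where they were, and the stand empty.

```bash
python3 -c "from station import job_done; print(job_done())"
```

```text
the job is handed in; nothing more can be done
None
```

The short paddle stands fully down and released in the free pocket of the short row. The long paddle is held upright in the reader slot with its red band level with the plate. I handed the job in at about 22 s of the 61 s allowed.

**Short paddle:** Its band sits at the same height as the other racked short's, and the gripper was opened and clear before I moved on.

**Long paddle:** At the last check, grip width was 15.9 mm, measured force was under 1 N, and joint speeds were near zero. The blade looks centred in the slot in the wrist view. The side view shows 2.1–2.4 px of red band against 2.36 px expected, so it is level to about 0.6 mm. The wrist view agrees only roughly, because it is a weak measure of height.

**Bystanders:** The two racked paddles, the bottle, the beaker and the pink look-alikes appear unmoved in the last side picture. I did not measure them.

**One failure and one disagreement:** My first close on the short paddle caught nothing. In the wrist view the fingertips sit about 35 mm behind the reported tool point, which disagrees with the description. I applied that offset for both grasps, and both then held.

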